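# Pack the marking-out caddy

## Robot

A 6-joint arm with a two-finger parallel gripper is mounted at the origin on the work surface; the furniture and walls round the work are solid. World frame = base frame: x ahead of the robot, y to its left, z up, the work surface at z = 0. Lengths are in m, angles in rad, forces in N, time in s.
With the tool pointing down it reaches from about 0.225 to 0.875 m from the base axis. Payload 3.4 kg.
Tool frame: the origin (TCP) lies at the very end of the fingers, on their centre line; the grasp point (between the pads) lies 19 mm behind it; z points along the fingers, y is the direction in which the jaws open and shut (so a half turn about z gives the same grasp; the last joint's range is limited). The gripper opens to 85 mm and grips with 20 to 120 N. Pads are 22 mm wide; open, the fingers measure 114 mm over their backs; the gripper's body (76 mm by 85 mm) begins 54 mm behind the grasp point. The pads swing forward as they close: fully open they stand 13 mm farther back than shut.
Start: joints at [-1.371, 0.276, 1.505, -0, 1.361, -0.121], TCP at [0.181, -0.546, 0.202] pointing down, gripper open.
Joint ranges: [-2.89, 2.89], [-0.75, 2.08], [0.22, 2.7], [-1.18, 4.32], [0.11, 2.71], [-2.7, 2.7]. Speed limits (rad/s): [2.57, 2.57, 3.14, 3.14, 3.14, 3.14].

## Interface

Orientations are given as a unit quaternion [w, x, y, z].
In Python, from rig import telemetry, imaging, manip, finder gives the robot as it stands.
- The arm moves only by the tool arm_command, never from a script. Its argument "steps" is a list of rows, each a list of 3 entries, a list of its own where there are three numbers: the turn, a rotation vector about the world's x, y, z in rad, then the shift along the world's x, y, z in mm, then the closure in counts, from 0 (fully open) to 255 (shut). In form: [[[rx, ry, rz], [dx, dy, dz], grip], ...]. A call has 1 to 20 rows; each row shifts and turns the commanded pose from where the row before left it; what a row does not reach is not made up. A row lasts 1/8 s, in which the tool goes at most 62.5 mm and 10.7 degrees, less where a joint would pass 70% of its speed; a pose out of reach is approached as far as the arm can. A call is refused whole if a number of a shift passes 62.5 or a number of a turn 0.188, either way. A call with a gripper value outside its range is refused whole. The fingers move at their own pace and stop on an object; "newtons" is the grip in N (left out, the last holds). Time passes only in rows, so rows that do not move let the fingers close. It gives the time, the measured TCP pose, the force and the opening at its end, in the units of the state.
- telemetry.get_state(): the state, without advancing time (a new reading comes with each control period).
- imaging.get_image(name): name is "side" or "top"; returns the picture (384x512x3 uint8, blue, green, red); there is no depth.
- imaging.camera_params(name): a dict with "intrinsics" (3x3 intrinsics, pixels), "R" (3x3) and "t" (3): a world point X has camera coordinates R X + t. Camera axes: x right, y down, z forward; pixel columns grow to the right and rows downward; lengths in m; the calibration is good to about 2 mm. A picture is of the moment at which its call begins. camera_params takes no time and is no camera call.
- manip.sign_off(): hands the job in, once; it reports no verdict.
Trained networks look in the newest picture that a camera, given by its name, has taken for a name from the list of things; names that differ only in an ending like _2 or _b are one class to them, and where a whole thing is asked for, a point or a joint stands for the part that bears it (a point fixed in the world has none). Each returns a list of dicts, best first, with "score" (0 to 1); they miss things now and then, are a little off and sometimes report something else, mostly with a low value. They report only what shows in the picture. A call takes as long as a camera call. They do not tell look-alikes from the thing itself.
- finder.cut_out(camera, thing): "pixels" (384x512 bool, what is visible of it) and "extent" ([left, top, width, height] in pixels, round what is visible of it).
The state is a dict: "clock": time; "qpos": joint angles; "qd": joint speeds; "effort": joint torques, N m; "position": TCP position; "ee_rot": TCP orientation; "contact_force": force on the tool from outside, world axes, zero at the start; "moment": the same for the moment, N m; "width": finger opening in m.
Only numpy, scipy, OpenCV 4.12 (cv2) and the standard library are available. Lean on these libraries where they do the work, as an engineer would, in place of code of your own. Each camera call takes 0.05 s, during which the arm holds its last target.

## Task

Pack the marking-out kit into the caddy: the yellow-and-cream paint marker goes in the yellow bay, the slim pointed centre punch in the blue bay, and the brass drilling template in the red bay, each lying flat on the bay's floor, lengthwise. The template is held in its grey holder by the red swing tab: turn the tab fully aside, about a quarter turn either way, before lifting the template out. The soapstone stick and the cold chisel do not belong to the kit; leave them where they lie.

Things in the scene. Friction and masses are not known exactly. Their poses are not given: they have to be found in the camera images.
- marker: Yellow-and-cream round paint marker lying on the bench, 126 mm long (y), 18 mm thick. Origin: middle of its length, at its underside. Grip it across x at the middle.
- punch: Centre punch, thin grey steel rod with a point, 116 mm long (y), 11 mm thick, lying on the bench. Origin: middle of its length, at its underside. Grip it across x at the middle.
- template: Brass drilling template: plate 120 x 56 x 6 mm (x, y, z) with four holes near its corners, and on its top centre an upright black grip block 44 mm long (x), 16 mm wide (y), from 6 mm to 34 mm above the origin. Origin: centre of the plate's underside. It lies in the holder's recess and is lifted straight up by the grip block, taken across y. About 0.3 kg.
- soapstone: Soapstone stick in a flat light steel holder, 147 mm long (y), 18 mm wide, 10 mm high; resembles the marker; must stay where it lies. Origin: middle of its length, at its underside.
- chisel: Cold chisel, grey steel, 171 mm long (y), 22 mm wide, 20 mm high, thicker and longer than the punch; must stay where it lies. Origin: middle of its length, at its underside.
- yellow_bay: Yellow plastic bay for the paint marker: fixed open pan 160 x 82 x 18 mm (x, y, z), walls and floor 4 mm, inside 152 (x, its length) x 74 x 14 mm. Origin: centre of its underside. The three bays stand side by side, 83 mm apart along y and in varying order, in a fixed dark steel caddy tray whose wire grips stick out up to 35 mm beyond the bays' x ends, below 22 mm.
- blue_bay: Blue plastic bay for the centre punch: fixed open pan 160 x 82 x 18 mm (x, y, z), walls and floor 4 mm, inside 152 (x, its length) x 74 x 14 mm. Origin: centre of its underside. The three bays stand side by side, 83 mm apart along y and in varying order, in a fixed dark steel caddy tray whose wire grips stick out up to 35 mm beyond the bays' x ends, below 22 mm.
- red_bay: Red plastic bay for the brass template: fixed open pan 160 x 82 x 18 mm (x, y, z), walls and floor 4 mm, inside 152 (x, its length) x 74 x 14 mm. Origin: centre of its underside. The three bays stand side by side, 83 mm apart along y and in varying order, in a fixed dark steel caddy tray whose wire grips stick out up to 35 mm beyond the bays' x ends, below 22 mm.
- holder: Grey flat template holder, fixed, 10 mm high; x -100 to +74, y -38 to +38 mm from its origin (underside, below the centre of its 124 x 60 mm recess, recess floor at 3 mm). A red swing tab, 12 mm wide, 11.5 to 16.5 mm up, turns about a pivot at x = -78, y = 0; its nose reaches 30 mm from the pivot, over the template; it is turned by a pin on its tail (see tab).
- tab (a joint): Red swing tab's angle, rad, anticlockwise from above. 0: nose to holder's +x, over the template. Opposite the nose, 31 mm from the pivot, stands its round black pin, 10 mm thick, 16.5 to 42.5 mm up: at x -109, y 0 at 0; x -78, y -31 at +1.57; y +31 at -1.57 (holder frame, mm). Stops at +-1.75; stays where left; needs under 3 N. Template is free beyond 1.3 either way.
Things that resemble listed ones, but are neither listed nor needed, are in the scene too. Leave any purple look-alike of the punch alone.

How it is judged:
By the outcome, as a careful person would: the job done as asked, in the order asked, and still so for the second after the job is handed in, with the robot touching nothing.
It also fails if it takes over 112 s, if anything falls off the work surface, if the arm or the gripper's body presses on something with over 40 N, if the wrist force passes 120 N, or if a joint passes its speed limit or range.

## Working session

There is one attempt and no reset: what is moved stays moved. The work goes in short steps, Python scripts to look and compute and a tool call to move; the robot and the scene stay as the last step left them, time stands still between calls to the robot, and variables do not carry over. Pictures are saved under pics/ and viewed, and the job is handed in when it is done.

Besides the shell and the picture viewer there is one more tool, called after ">>>" by a JSON object that holds its "name" and its "arguments", one argument or row to a line. arm_command: Moves the arm, as the interface text tells. Its arguments: {"type":"object","properties":{"steps":{"type":"array"},"newtons":{"type":"number"}},"required":["steps"]}

```bash
mkdir -p pics; ls; python3 - <<'E'
from rig import telemetry, imaging, manip, finder
import cv2
s=telemetry.get_state(); print({k:s[k] for k in ['clock','position','ee_rot','width','contact_force']})
for n in ['side','top']:
    im=imaging.get_image(n); cv2.imwrite(f'pics/{n}0.png',im)
    p=imaging.camera_params(n); print(n,p)
E
```

```text
pics
{'clock': 0.0, 'position': array([ 0.1811983 , -0.54511028,  0.20067912]), 'ee_rot': array([-8.80535488e-04,  9.87162550e-01,  1.59716385e-01, -2.21038518e-05]), 'width': 0.08514309524675835, 'contact_force': array([ 0.11324032,  1.13687215, -0.37805953])}
side {'intrinsics': array([[494.06811726,   0.        , 264.92184694],
       [  0.        , 494.06811726, 191.83295546],
       [  0.        ,   0.        ,   1.        ]]), 'R': array([[ 0.98690619, -0.15905435, -0.02679343],
       [-0.09270987, -0.42344407, -0.90116591],
       [ 0.13198884,  0.89185023, -0.43264548]]), 't': array([-0.53501825,  0.0912206 ,  1.49790842])}
top {'intrinsics': array([[411.66785363,   0.        , 262.06460541],
       [  0.        , 411.66785363, 194.74083289],
       [  0.        ,   0.        ,   1.        ]]), 'R': array([[ 0.01943237, -0.99980835,  0.00237576],
       [-0.98411093, -0.01954662, -0.17647553],
       [ 0.17648815,  0.00109132, -0.98430216]]), 't': array([-0.0050472 ,  0.53911477,  1.28117081])}
```

```bash
python3 - <<'E'
import cv2
for n in ['side','top']:
    im=cv2.imread(f'pics/{n}0.png'); cv2.imwrite(f'pics/{n}0b.png',cv2.resize(im,(800,600),interpolation=cv2.INTER_CUBIC))
E
```

```text
(no output)
```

View pics/top0b.png

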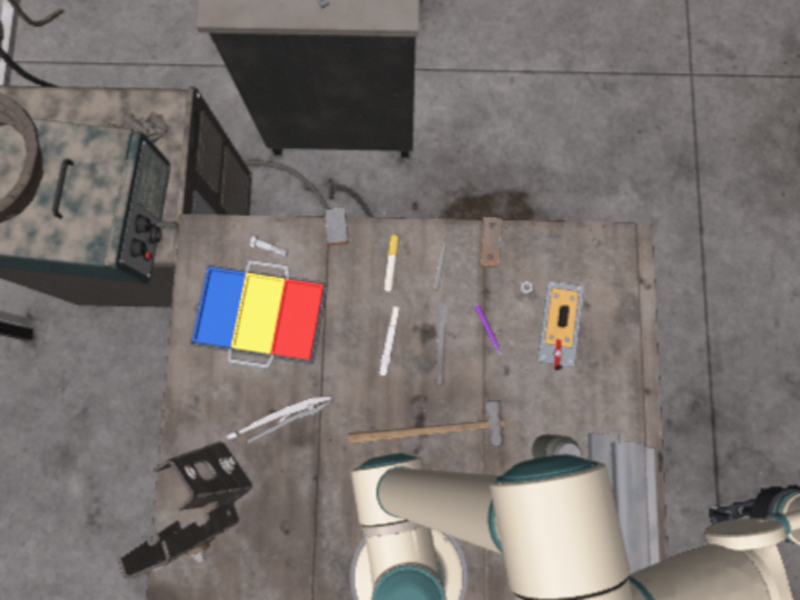

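View pics/side0b.png

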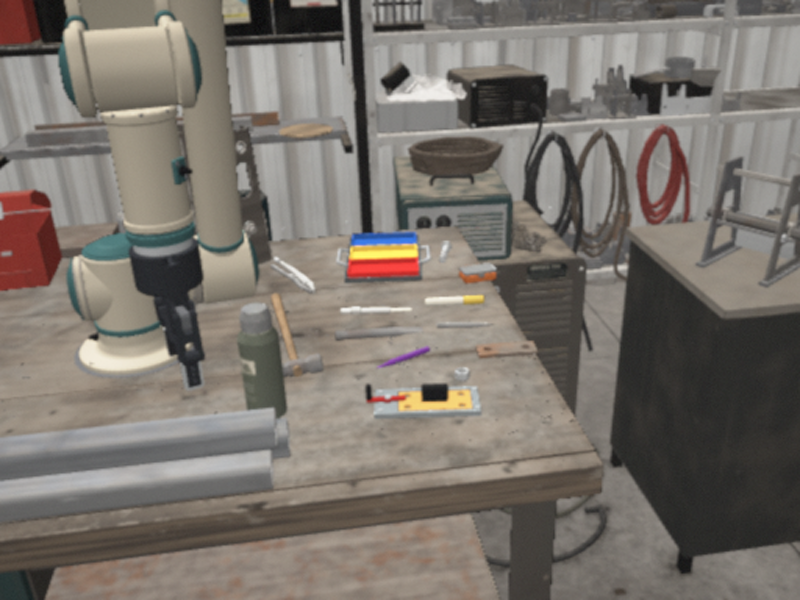

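Top view, in 800x600 scale. The yellow/cream stick at (391,263) is the marker and the white stick at (390,340) is the soapstone. The short thin grey rod at (440,265) is the likely punch, and the longer grey bar at (440,343) is the likely chisel. The purple rod at (488,328) is the decoy. The bays run blue, yellow, red at x≈218/258/298, and the holder is at (562,322) with its tab pin at the bottom. Next I'll segment these and check with a crop.

```bash
cat > h.py <<'E'
import numpy as np, cv2
from rig import telemetry, imaging, manip, finder
def ray(n,uv,z):
    p=imaging.camera_params(n); K,R,t=p['intrinsics'],p['R'],p['t']
    uv=np.atleast_2d(np.asarray(uv,float)); d=np.c_[uv,np.ones(len(uv))]@np.linalg.inv(K).T@R
    c=-R.T@t; return c+d*((z-c[2])/d[:,2])[:,None]
def proj(n,X):
    p=imaging.camera_params(n); X=np.atleast_2d(X)@p['R'].T+p['t']; q=X@p['intrinsics'].T; return q[:,:2]/q[:,2:]
def rect(n,mask,z):
    v,u=np.nonzero(mask); P=ray(n,np.c_[u,v],z)[:,:2]*1000
    (c,s,a)=cv2.minAreaRect(P.astype(np.float32)); 
    w=P-P.mean(0); e,V=np.linalg.eigh(w.T@w); d=V[:,1]; pr=w@d
    return dict(c=np.round(c,1),mean=P.mean(0).round(1),size=np.round(s,1),ang=round(float(np.degrees(np.arctan2(d[1],d[0])))%180,1),mid=(P.mean(0)+d*(pr.max()+pr.min())/2).round(1),len=round(float(np.ptp(pr)),1))
E
python3 - <<'E'
from h import *
zs=dict(marker=.009,punch=.0055,soapstone=.005,chisel=.01,template=.006,holder=.01,yellow_bay=.018,blue_bay=.018,red_bay=.018,tab=.0165)
for cam in ['top','side']:
    im=imaging.get_image(cam)
    for t in ['marker','punch','chisel','soapstone','template','holder','yellow_bay','blue_bay','red_bay','tab']:
        if cam=='side' and 'bay' in t: continue
        for r in finder.cut_out(cam,t)[:3]:
            print(cam,t,round(r['score'],2),r['extent'],rect(cam,r['pixels'],zs[t]))
im=imaging.get_image('top')
cv2.imwrite('pics/crop1.png',cv2.resize(im[135:285,220:390],None,fx=4.5,fy=4,interpolation=cv2.INTER_CUBIC))
im=imaging.get_image('side')
cv2.imwrite('pics/crop2.png',cv2.resize(im[180:280,205:355],None,fx=5.3,fy=5.3,interpolation=cv2.INTER_CUBIC))
print(telemetry.get_state()['clock'])
E
```

```text
top marker 0.48 [246.5, 151.3, 8.8, 33.3] {'c': array([636.9,  43.7]), 'mean': array([641.1,  44.7]), 'size': array([ 21.2, 118.6]), 'ang': 173.6, 'mid': array([637. ,  45.2]), 'len': 118.7}
top punch 0.65 [307.3, 195.7, 11.5, 19.8] {'c': array([ 509.1, -155.3]), 'mean': array([ 514.6, -154.8]), 'size': array([84.4, 16.2]), 'ang': 25.1, 'mid': array([ 509.6, -157.1]), 'len': 84.6}
top punch 0.47 [281.2, 157.7, 4.4, 26.4] {'c': array([631.2, -58.6]), 'mean': array([634. , -58.1]), 'size': array([14.4, 95.1]), 'ang': 170.2, 'mid': array([631.4, -57.7]), 'len': 95.1}
top punch 0.46 [177.6, 180.2, 28.7, 50.2] {'c': array([512.2, 242.1]), 'mean': array([511.6, 241.9]), 'size': array([ 85.7, 163.9]), 'ang': 173.0, 'mid': array([512.1, 241.8]), 'len': 164.1}
top chisel 0.55 [278.0, 196.5, 7.1, 50.7] {'c': array([463.8, -63.1]), 'mean': array([468.4, -61.7]), 'size': array([ 20.3, 165.7]), 'ang': 178.3, 'mid': array([463.9, -61.6]), 'len': 165.8}
top soapstone 0.44 [244.4, 199.3, 10.8, 39.9] {'c': array([469.6,  44. ]), 'mean': array([463.5,  46.9]), 'size': array([ 21.5, 144.9]), 'ang': 169
[... 2078 characters left out ...]
.2,  56.6]), 'size': array([ 29.3, 134. ]), 'ang': 170.6, 'mid': array([467.4,  56.4]), 'len': 133.8}
side template 0.95 [253.7, 245.9, 46.3, 17.4] {'c': array([ 529. , -293.9]), 'mean': array([ 528.6, -300.7]), 'size': array([ 80.5, 119.5]), 'ang': 172.1, 'mid': array([ 527.9, -300.6]), 'len': 119.5}
side template 0.51 [225.0, 148.8, 41.4, 9.8] {'c': array([535.1, 461.5]), 'mean': array([533.4, 461.3]), 'size': array([ 81.9, 162.3]), 'ang': 171.0, 'mid': array([534.8, 461.1]), 'len': 162.3}
side holder 0.78 [233.8, 247.5, 74.9, 21.9] {'c': array([ 503. , -307.6]), 'mean': array([ 491.9, -317.1]), 'size': array([104.4, 196.2]), 'ang': 163.7, 'mid': array([ 499. , -319.2]), 'len': 202.4}
1.15
```

View pics/crop1.png

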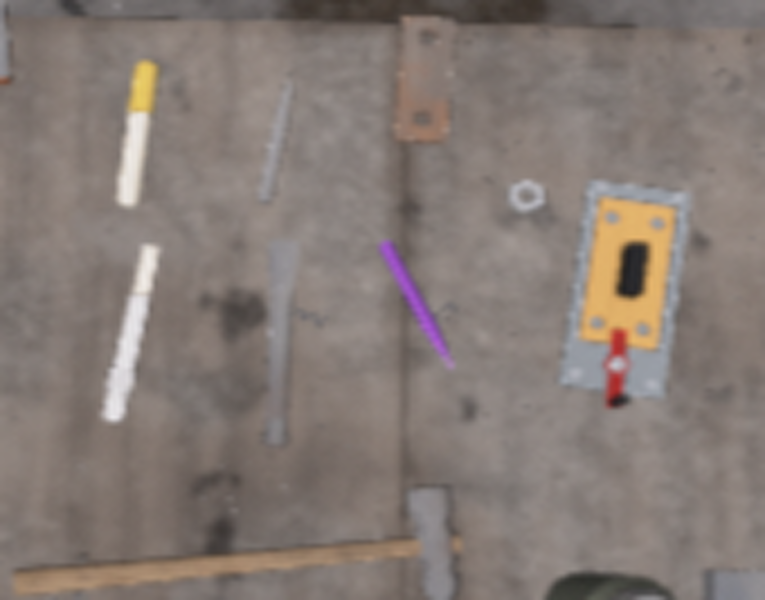

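View pics/crop2.png

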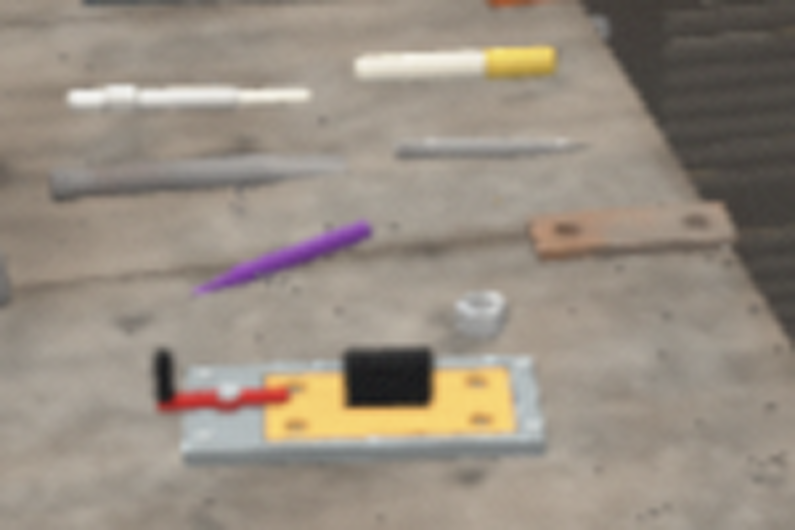

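Crop check: the grey pointed rod at top crop (277,140) is about 100 mm long and slimmer than the chisel at (279,340), and it has a point in the side view at (580,146), so it is the punch. The purple rod at (418,305) is left alone. The marker at (138,135) has the yellow cap. Before planning the path I'll check where the bottle stands.

```bash
python3 - <<'E'
from h import *
b=ray('side',[(168,264)],0)[0]; print('bottle base',b)
for h in [.1,.15,.2,.25]: print(h, proj('side',[b[0],b[1]+.03,h]), proj('top',[b[0],b[1]+.03,h]), ray('top',[(356,285)],h))
s=telemetry.get_state()
print(proj('side',s['position']),proj('top',s['position']),s['qpos'])
E
```

```text
bottle base [ 0.24251164 -0.27944579  0.        ]
0.1 [[163.82230649 224.75838959]] [[345.82514876 291.39761308]] [[ 0.26172216 -0.28012831  0.1       ]]
0.15 [[161.52952393 207.41536261]] [[349.37191325 292.35378428]] [[ 0.26342622 -0.26881565  0.15      ]]
0.2 [[159.15549426 189.45776769]] [[353.22849035 293.39347776]] [[ 0.26513028 -0.257503    0.2       ]]
0.25 [[156.69582099 170.85234883]] [[357.43732751 294.52813693]] [[ 0.26683434 -0.24619035  0.25      ]]
[[121.76915009 256.38991533]] [[463.25708419 318.79736263]] [-1.37099632e+00  2.75904490e-01  1.50488479e+00  4.18913095e-05
  1.36074048e+00 -1.20984008e-01]
```

>>> {"name": "arm_command", "arguments": {
  "steps": [
    [[0,0,0],[52,25,0],100],
    [[0,0,0],[52,25,0],100],
    [[0,0,0],[52,25,0],100],
    [[0,0,0],[52,25,0],100],
    [[0,0,0],[52,25,0],100],
    [[0,0,-0.048],[22,52,0],100],
    [[0,0,-0.048],[22,52,0],100],
    [[0,0,-0.048],[22,52,0],100],
    [[0,0,-0.048],[22,52,0],100],
    [[0,0,-0.048],[22,52,0],100],
    [[0,0,-0.048],[22,52,0],100],
    [[0,0,-0.048],[22,52,0],100],
    [[0,0,-0.048],[22,52,0],100],
    [[0,0,-0.048],[20,49,0],100],
    [[0,0,0],[0,0,0],100]
  ],
  "newtons": 40
}}

```text
clock: 3.02
position: [0.6383, 0.0481, 0.201]
ee_rot: [-0.001, 0.999, -0.053, 0.0]
contact_force: [0.3, -0.4, -0.4]
width: 0.0522
```

>>> {"name": "arm_command", "arguments": {
  "steps": [
    [[0,0,0],[-1,-3.5,-50],100],
    [[0,0,0],[0,0,-50],100],
    [[0,0,0],[0,0,-40],100],
    [[0,0,0],[0,0,0],100]
  ]
}}

```text
clock: 3.52
position: [0.633, 0.0398, 0.0583]
ee_rot: [0.0, 0.998, -0.056, -0.004]
contact_force: [-0.2, 0.0, 1.0]
width: 0.0516
```

```bash
cat > look.py <<'E'
from h import *
import sys
# look.py tag cam l t w h scale
tag=sys.argv[1]
for a in sys.argv[2:]:
    c,l,t,w,h,f=a.split(','); l,t,w,h=map(int,(l,t,w,h))
    im=imaging.get_image(c); cv2.imwrite(f'pics/{tag}_{c}.png',cv2.resize(im[t:t+h,l:l+w],None,fx=float(f),fy=float(f),interpolation=cv2.INTER_CUBIC))
s=telemetry.get_state(); print(s['clock'],s['position'].round(4),s['ee_rot'].round(4),s['contact_force'].round(1),round(s['width'],4),s['qpos'].round(2)); print(proj('top',s['position']),proj('side',s['position']))
E
python3 look.py m1 top,190,110,150,120,5 side,205,120,150,110,5
```

```text
3.625 [0.637  0.04   0.0626] [ 2.000e-04  9.984e-01 -5.590e-02  6.000e-04] [ 0.2 -0.4  0. ] 0.0521 [-0.05  0.47  1.57 -0.    1.11  1.64]
[[252.01911774 163.95166297]] [[291.52295952 179.04423368]]
```

View pics/m1_top.png

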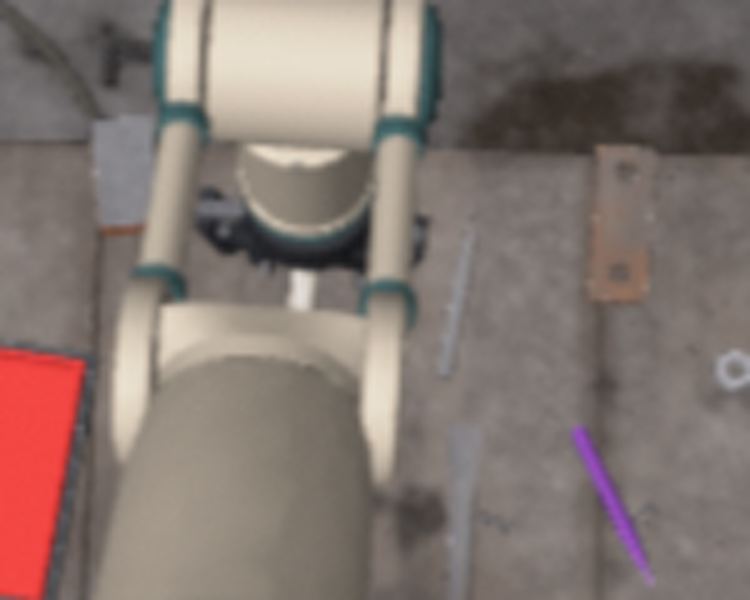

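View pics/m1_side.png

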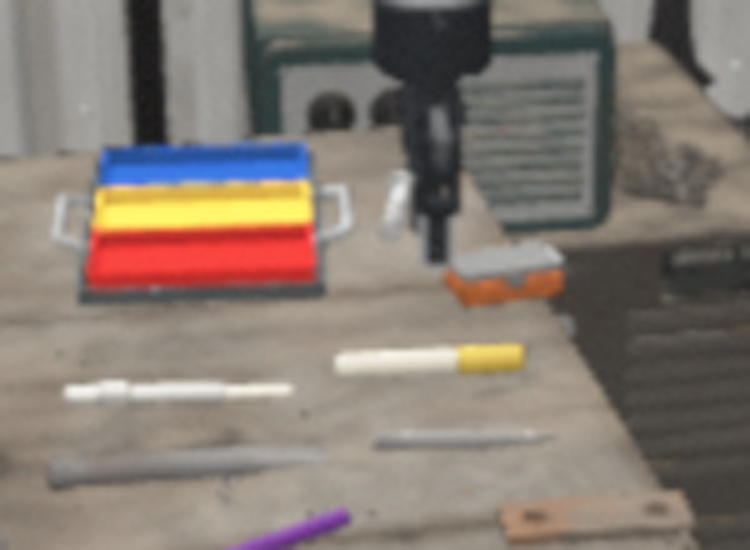

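The side view shows the jaws at crop (437,263), roughly over the marker at (430,358). It is about 4 mm off in y, so I'll shift and descend.

>>> {"name": "arm_command", "arguments": {
  "steps": [
    [[0,0,0],[0,4.5,-25],100],
    [[0,0,0],[0,0,-20],100],
    [[0,0,0],[0,0,-10],100],
    [[0,0,0],[0,0,0],100],
    [[0,0,0],[0,0,0],100]
  ]
}}

```text
clock: 4.25
position: [0.6375, 0.0451, 0.008]
ee_rot: [0.0, 0.998, -0.056, 0.001]
contact_force: [0.7, -0.6, 0.3]
width: 0.052
```

>>> {"name": "arm_command", "arguments": {
  "steps": [
    [[0,0,0],[0,0,-3],100],
    [[0,0,0],[0,0,0],255],
    [[0,0,0],[0,0,0],255],
    [[0,0,0],[0,0,0],255],
    [[0,0,0],[0,0,0],255],
    [[0,0,0],[0,0,0],255]
  ]
}}

```text
clock: 5.0
position: [0.6363, 0.0453, 0.0035]
ee_rot: [0.0, 0.998, -0.056, -0.0]
contact_force: [-0.2, 0.4, -0.6]
width: 0.0
```

```bash
python3 look.py m2 side,205,120,150,110,5 top,190,110,150,120,5
```

```text
5.1 [0.6363 0.0453 0.0035] [ 1.000e-04  9.985e-01 -5.560e-02 -0.000e+00] [ 0.2  0.7 -0.3] 0.0 [-0.04  0.53  1.63 -0.    0.98  1.64]
[[250.82324297 168.50219671]] [[291.03544217 194.8386289 ]]
```

View pics/m2_side.png

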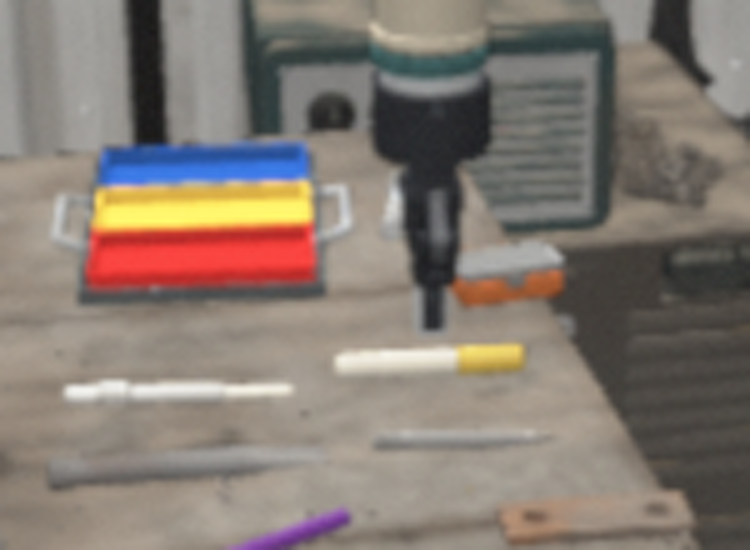

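View pics/m2_top.png

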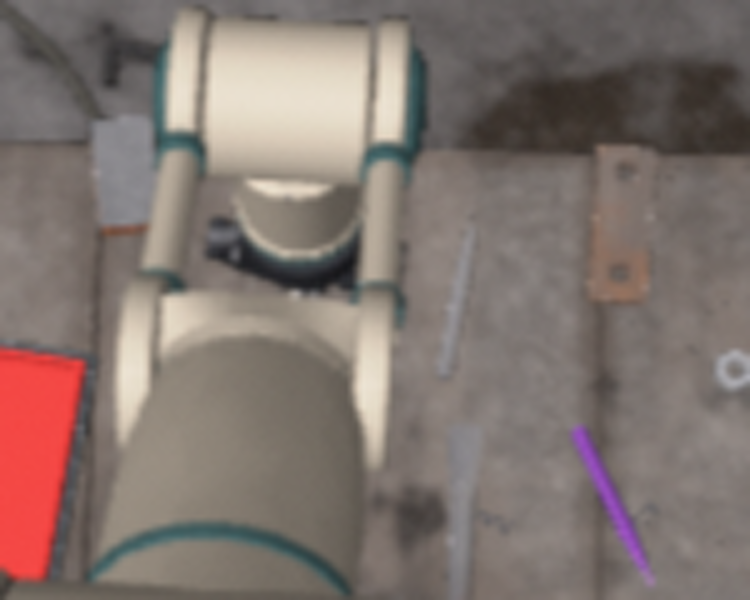

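The jaws closed above the marker. In the side view the tip at crop (432,328) sits behind and above the marker at (430,358), and the top view shows y lined up. So the fingertips are really about 24 mm higher than the telemetry z says. I'll reopen, lower in small steps and measure the tip height from the pictures.

>>> {"name": "arm_command", "arguments": {
  "steps": [
    [[0,0,0],[0,0,0],120],
    [[0,0,0],[0,0,0],120],
    [[0,0,0],[0,0,0],120],
    [[0,0,0],[0,0,-4],120],
    [[0,0,0],[0,0,-4],120],
    [[0,0,0],[0,0,0],120]
  ]
}}

```text
clock: 5.85
position: [0.6358, 0.0453, -0.0051]
ee_rot: [0.0, 0.998, -0.056, -0.001]
contact_force: [0.6, 0.5, -0.2]
width: 0.0453
```

```bash
python3 look.py m3 side,245,140,100,80,8
```

```text
5.9 [ 0.636   0.0453 -0.0049] [ 0.000e+00  9.985e-01 -5.560e-02 -4.000e-04] [ 0.2 -0.7 -0.5] 0.0455 [-0.04  0.54  1.64 -0.    0.97  1.64]
[[250.87726659 169.17329595]] [[290.96150191 197.13959941]]
```

View pics/m3_side.png

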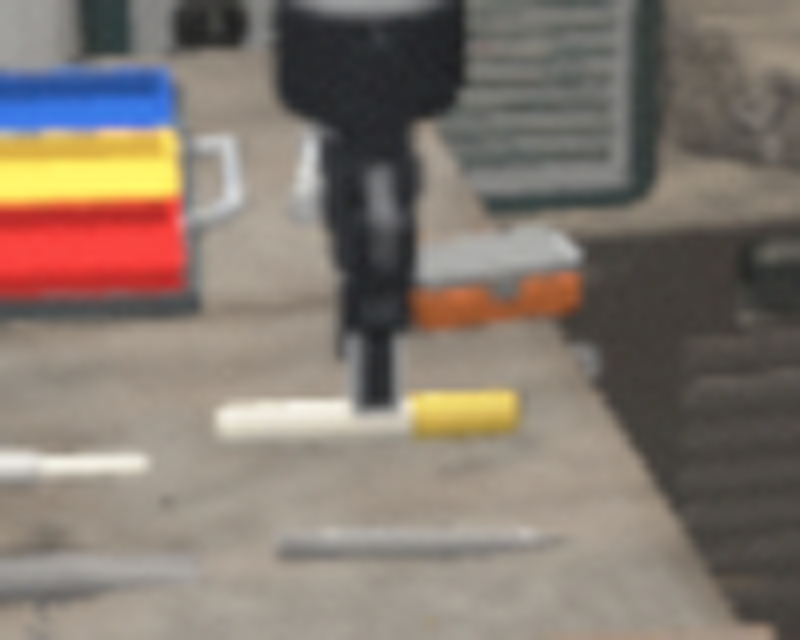

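The tip is at crop (376,410), and the telemetry z of -5 mm came with no contact, so the reported z is biased low. I'll estimate the true tip height from the side view, using the punch and marker as local references.

```bash
python3 - <<'E'
from h import *
print('punch',proj('side',[.631,-.058,.0055]),'obs 207.9')
print('marker',proj('side',[.637,.0445,.009]),'obs 191.9 top/bottom edge ~189.5/194.5')
for y in [.0225,.015,.008]:
  for z in [0,.01,.02,.03]: print(y,z,proj('side',[.636,y,z]))
E
```

```text
punch [[296.23931345 208.76168218]] obs 207.9
marker [[291.28448287 193.42428723]] obs 191.9 top/bottom edge ~189.5/194.5
0.0225 0 [[292.39469073 198.84328617]]
0.0225 0.01 [[292.3862294  196.07534577]]
0.0225 0.02 [[292.37772211 193.29237289]]
0.0225 0.03 [[292.3691685  190.49424476]]
0.015 0 [[292.87934784 199.85628539]]
0.015 0.01 [[292.87216895 197.07946217]]
0.015 0.02 [[292.86495091 194.28749465]]
0.015 0.03 [[292.8576934  191.48025862]]
0.008 0 [[293.33537585 200.80944591]]
0.008 0.01 [[293.32941373 198.02428541]]
0.008 0.02 [[293.32341897 195.22387514]]
0.008 0.03 [[293.31739129 192.40808951]]
```

>>> {"name": "arm_command", "arguments": {
  "steps": [
    [[0,0,0],[0,0,-4],120],
    [[0,0,0],[0,0,-4],120],
    [[0,0,0],[0,0,0],120],
    [[0,0,0],[0,0,0],120]
  ]
}}

```text
clock: 6.4
position: [0.6363, 0.0453, -0.0125]
ee_rot: [0.0, 0.998, -0.056, -0.0]
contact_force: [0.1, 1.0, 0.9]
width: 0.0453
```

```bash
python3 look.py m4 side,245,140,100,80,8
```

```text
6.45 [ 0.6364  0.0453 -0.0124] [ 0.000e+00  9.985e-01 -5.560e-02  1.000e-04] [0.2 0.2 0.3] 0.045 [-0.04  0.54  1.65 -0.    0.95  1.64]
[[250.93617254 169.5920951 ]] [[291.08263851 199.18539024]]
```

View pics/m4_side.png

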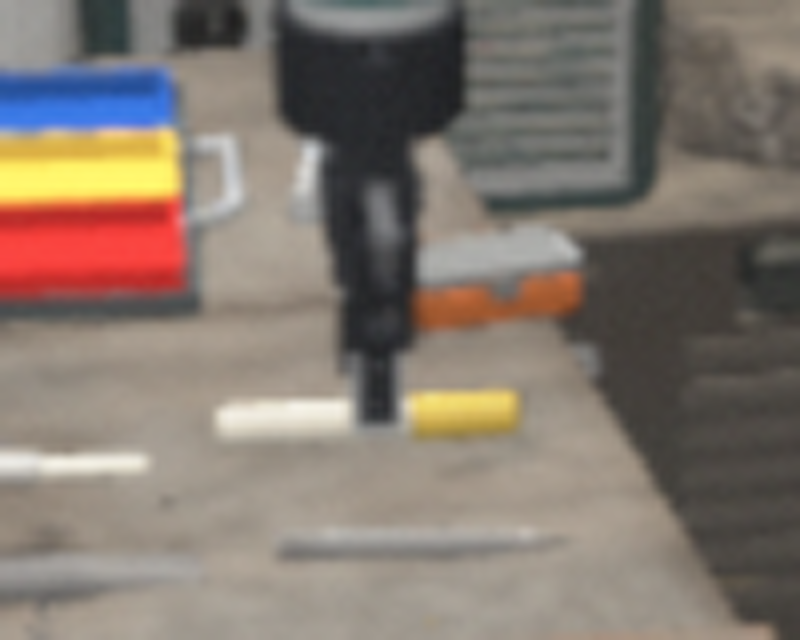

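>>> {"name": "arm_command", "arguments": {
  "steps": [
    [[0,0,0],[0,0,-3.5],120],
    [[0,0,0],[0,0,-3.5],120],
    [[0,0,0],[0,0,0],120],
    [[0,0,0],[0,0,0],255],
    [[0,0,0],[0,0,0],255],
    [[0,0,0],[0,0,0],255],
    [[0,0,0],[0,0,0],255]
  ]
}}

```text
clock: 7.32
position: [0.6366, 0.0453, -0.0192]
ee_rot: [0.0, 0.998, -0.056, 0.0]
contact_force: [-1.0, -0.0, 2.1]
width: 0.0171
```

```bash
python3 look.py m5 side,245,140,100,80,8
```

```text
7.375 [ 0.6366  0.0453 -0.0192] [ 0.000e+00  9.985e-01 -5.560e-02  3.000e-04] [-0.2  0.1  2.1] 0.0169 [-0.04  0.55  1.65 -0.    0.94  1.64]
[[250.98493478 170.01523016]] [[291.13800059 201.02229346]]
```

View pics/m5_side.png

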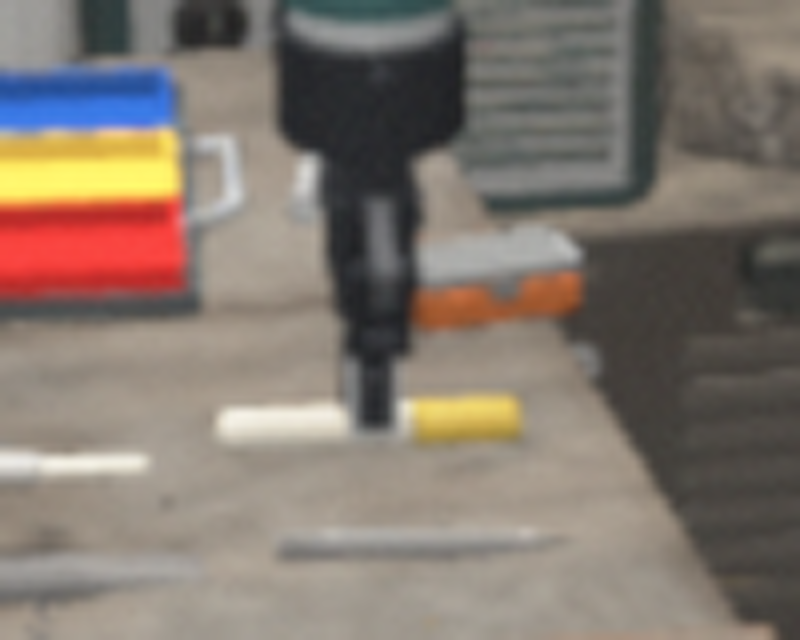

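The marker is held at 17 mm opening. Lift and check.

>>> {"name": "arm_command", "arguments": {
  "steps": [
    [[0,0,0],[0,0,15],255],
    [[0,0,0],[0,0,35],255],
    [[0,0,0],[0,0,40],255],
    [[0,0,-0.023],[-20,50,0],255],
    [[0,0,0],[-20,50,0],255],
    [[0,0,0],[-20,50,0],255],
    [[0,0,0],[-20,50,0],255],
    [[0,0,0],[-20,50,0],255],
    [[0,0,0],[-14,28,0],255],
    [[0,0,0],[0,0,0],255],
    [[0,0,0],[0,0,0],255]
  ]
}}

```text
clock: 8.75
position: [0.5226, 0.3228, 0.071]
ee_rot: [0.0, 0.998, -0.067, 0.0]
contact_force: [0.4, -0.3, -0.1]
width: 0.017
```

```bash
python3 look.py m6 side,200,90,110,90,7 top,100,140,130,100,6
```

```text
8.85 [0.523  0.3222 0.0708] [ 2.000e-04  9.977e-01 -6.770e-02  2.000e-04] [ 0.2 -1.1 -0.4] 0.0172 [ 0.44  0.43  1.61 -0.    1.1   2.15]
[[162.0433887  196.52983318]] [[245.40333399 149.16438365]]
```

View pics/m6_side.png

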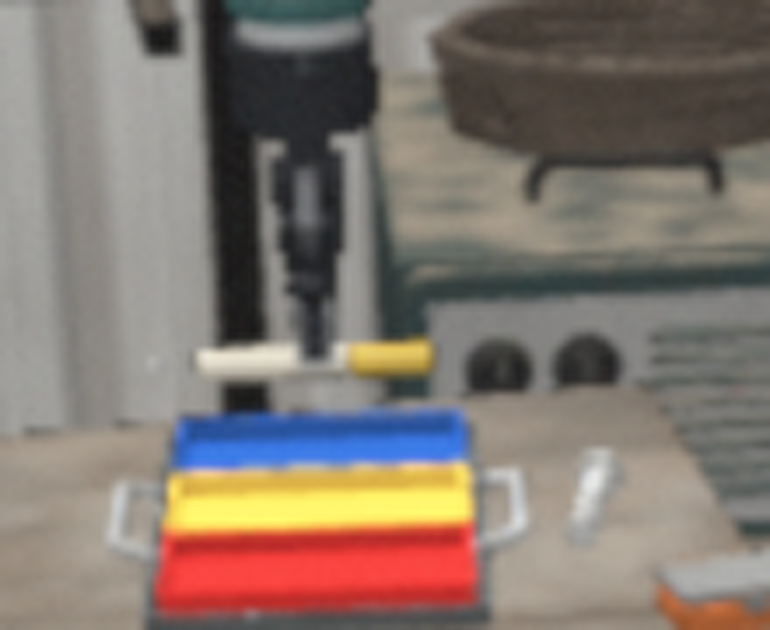

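View pics/m6_top.png

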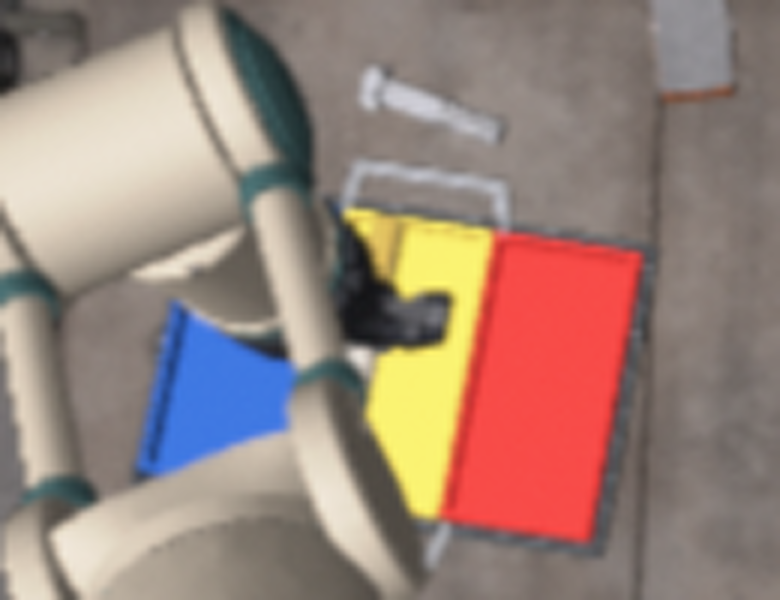

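```bash
python3 - <<'E'
from h import *
for z in [.08,.1]: print(z,ray('top',[(160.3,200),(164.2,180)],z).round(3))
im=imaging.get_image('top')
for r in finder.cut_out('top','marker')[:2]: print('t',r['score'],r['extent'],rect('top',r['pixels'],.1))
im=imaging.get_image('side')
for r in finder.cut_out('side','marker')[:2]: print('s',r['score'],r['extent'],np.argwhere(r['pixels']).mean(0)); 
print(proj('side',[.523,.322,.1]),proj('side',[.523,.322,.09]),proj('side',[.523,.322,.08]))
E
```

```text
0.08 [[0.51  0.325 0.08 ]
 [0.575 0.316 0.08 ]]
0.1 [[0.507 0.32  0.1  ]
 [0.57  0.312 0.1  ]]
s 0.46 [217.6, 207.3, 53.2, 6.4] [212.27142857 240.06428571]
[[245.06985949 141.70387231]] [[245.19010484 144.27621461]] [[245.30977835 146.83632375]]
```

>>> {"name": "arm_command", "arguments": {
  "steps": [
    [[0,0,0],[0,2,-30],255],
    [[0,0,0],[0,0,-30],255],
    [[0,0,0],[0,0,-14],255],
    [[0,0,0],[0,0,-7],255],
    [[0,0,0],[0,0,0],255],
    [[0,0,0],[0,0,0],255]
  ]
}}

```text
clock: 9.8
position: [0.5231, 0.3256, -0.0096]
ee_rot: [-0.0, 0.998, -0.067, 0.001]
contact_force: [0.7, -1.3, 0.5]
width: 0.0171
```

```bash
python3 look.py m7 side,200,90,110,90,7
```

```text
9.85 [ 0.5229  0.3256 -0.0097] [-3.000e-04  9.977e-01 -6.710e-02  7.000e-04] [ 0.3 -0.5 -0.2] 0.0171 [ 0.44  0.51  1.7  -0.    0.93  2.15]
[[166.71289113 200.64250887]] [[246.2222818 168.9005172]]
```

View pics/m7_side.png

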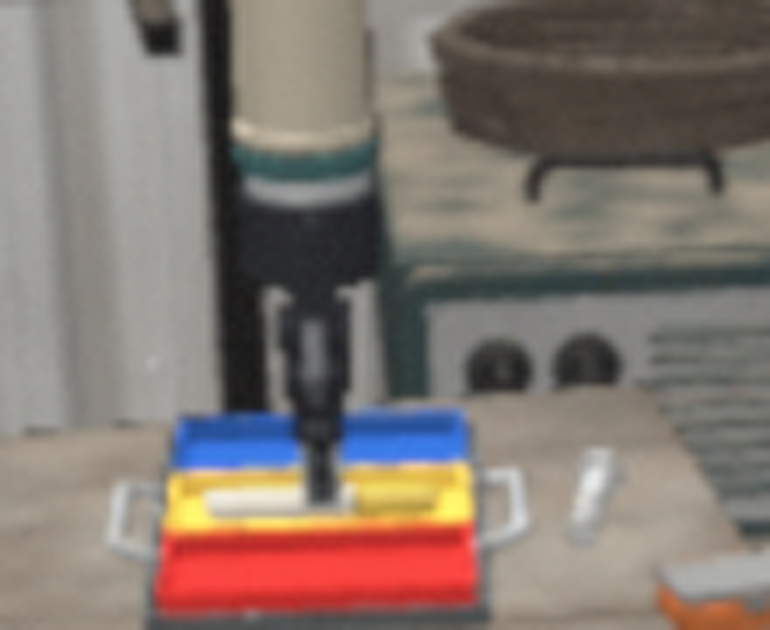

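>>> {"name": "arm_command", "arguments": {
  "steps": [
    [[0,0,0],[0,0,-2.5],255],
    [[0,0,0],[0,0,-1.5],255],
    [[0,0,0],[0,0,0],255],
    [[0,0,0],[0,0,0],165],
    [[0,0,0],[0,0,0],165],
    [[0,0,0],[0,0,0],165],
    [[0,0,0],[0,0,0],165]
  ]
}}

```text
clock: 10.72
position: [0.5222, 0.3252, -0.0149]
ee_rot: [0.0, 0.998, -0.067, -0.0]
contact_force: [-0.3, 0.8, 0.1]
width: 0.0304
```

>>> {"name": "arm_command", "arguments": {
  "steps": [
    [[0,0,0],[0,0,20],165],
    [[0,0,0],[0,0,40],165],
    [[0,0,0],[0,0,30],165],
    [[0,0,0],[14,-47,0],165],
    [[0,0,0],[14,-47,0],150],
    [[0,0,-0.03],[14,-48,0],130],
    [[0,0,0],[14,-48,0],130],
    [[0,0,0],[14,-48,0],130],
    [[0,0,0],[15,-48,0],130],
    [[0,0,0],[15,-48,0],130],
    [[0,0,0],[14,-48,0],130],
    [[0,0,0],[0,0,0],130],
    [[0,0,0],[0,0,-40],130],
    [[0,0,0],[0,0,0],130],
    [[0,0,0],[0,0,0],130]
  ]
}}

```text
clock: 12.6
position: [0.6366, -0.056, 0.0362]
ee_rot: [-0.0, 0.997, -0.082, 0.0]
contact_force: [0.5, -0.4, 1.1]
width: 0.0421
```

```bash
python3 look.py p1 side,245,140,100,80,8 top,110,140,190,100,4
python3 - <<'E'
from h import *
print(ray('top',[(278.9,185),(284.4,155.5)],.0055))
E
```

```text
12.7 [ 0.6374 -0.0563  0.037 ] [ 1.000e-04  9.967e-01 -8.160e-02  1.200e-03] [-0.3 -0.1  0.5] 0.0417 [-0.2   0.49  1.59  0.    1.05  1.54]
[[281.37872325 166.3631623 ]] [[298.15156423 199.19332641]]
[[ 0.58096646 -0.05011795  0.0055    ]
 [ 0.68342038 -0.06752401  0.0055    ]]
```

View pics/p1_side.png

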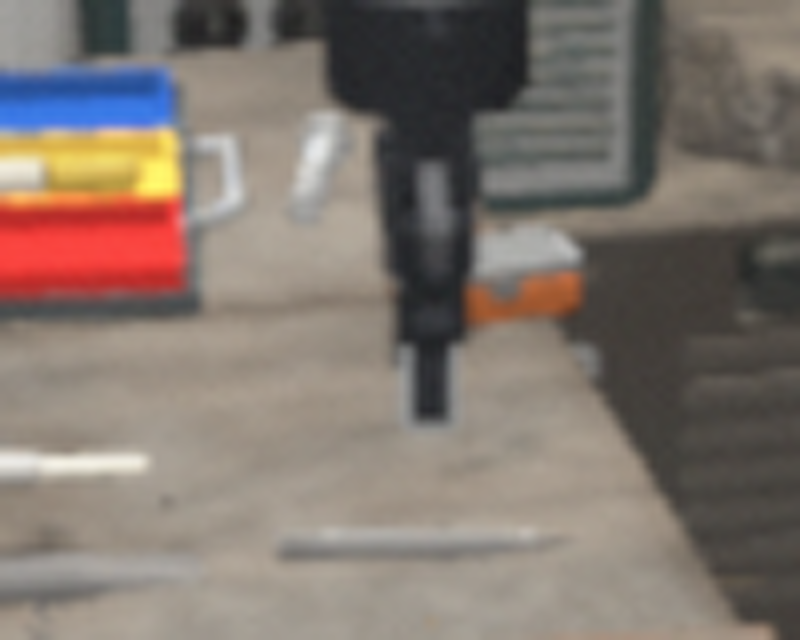

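View pics/p1_top.png

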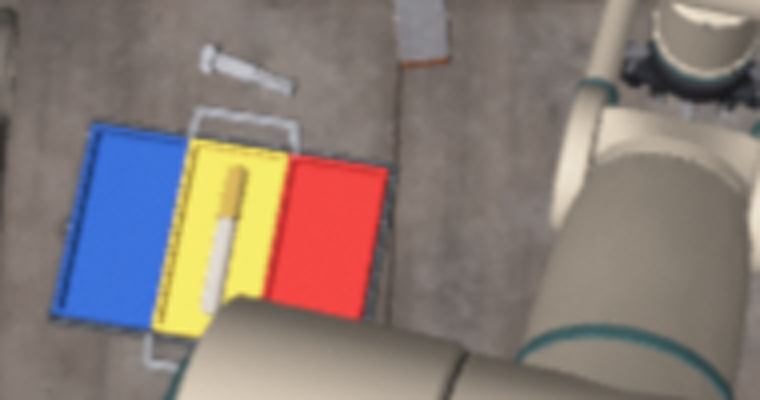

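The marker lies lengthwise in the yellow bay (top crop 225,240). The jaws are above the punch, whose side crop centre is at (424,543). Descend in steps.

>>> {"name": "arm_command", "arguments": {
  "steps": [
    [[0,0,0],[-3,0,-20],130],
    [[0,0,0],[0,0,-20],130],
    [[0,0,0],[0,0,-10],130],
    [[0,0,0],[0,0,-5],130],
    [[0,0,0],[0,0,0],130],
    [[0,0,0],[0,0,0],130]
  ]
}}

```text
clock: 13.45
position: [0.634, -0.0568, -0.0187]
ee_rot: [0.0, 0.997, -0.082, 0.001]
contact_force: [-0.8, 0.0, -0.7]
width: 0.0422
```

```bash
python3 look.py p2 side,265,160,80,64,10
```

```text
13.5 [ 0.6339 -0.0568 -0.0187] [ 1.000e-04  9.966e-01 -8.200e-02  7.000e-04] [ 0.3 -0.  -0.6] 0.0419 [-0.2   0.55  1.66 -0.    0.93  1.54]
[[280.73704975 171.31963752]] [[297.06484705 215.39555407]]
```

View pics/p2_side.png

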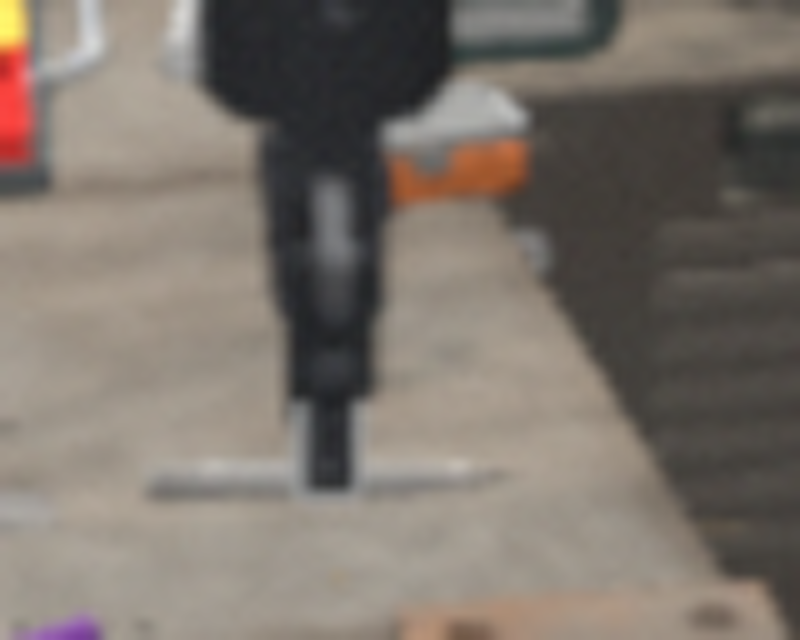

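>>> {"name": "arm_command", "arguments": {
  "steps": [
    [[0,0,0],[0,0,-3],130],
    [[0,0,0],[0,0,-2],130],
    [[0,0,0],[0,0,0],130],
    [[0,0,0],[0,0,0],190],
    [[0,0,0],[0,0,0],190],
    [[0,0,0],[0,0,0],190]
  ]
}}

```text
clock: 14.25
position: [0.6334, -0.0567, -0.0244]
ee_rot: [0.0, 0.997, -0.082, 0.0]
contact_force: [1.2, 0.1, -0.5]
width: 0.0215
```

```bash
python3 look.py p3 side,265,160,80,64,10
```

```text
14.3 [ 0.6334 -0.0567 -0.0244] [ 1.000e-04  9.966e-01 -8.200e-02  1.000e-04] [ 0.7 -0.2  1.1] 0.0221 [-0.2   0.56  1.66 -0.    0.92  1.54]
[[280.62752746 171.85374856]] [[296.8869716  216.99702737]]
```

View pics/p3_side.png

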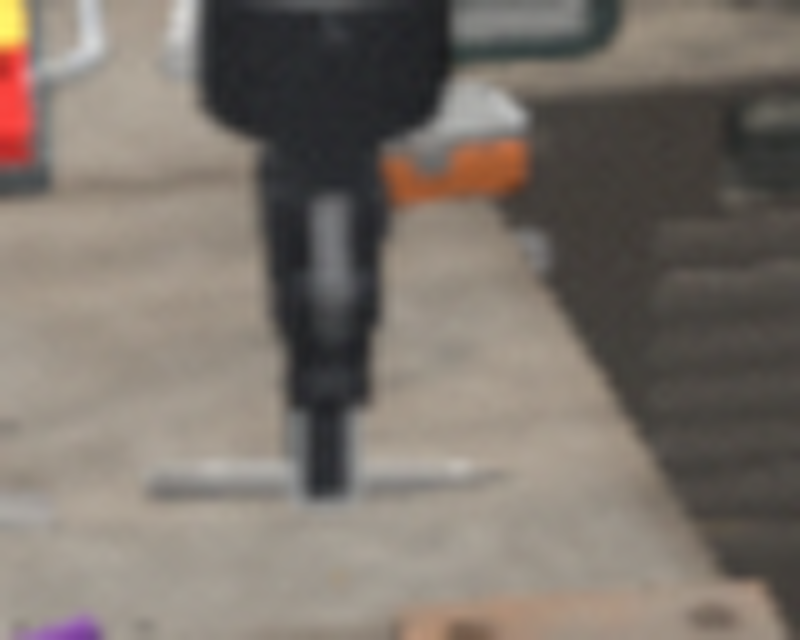

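>>> {"name": "arm_command", "arguments": {
  "steps": [
    [[0,0,0],[0,0,0],255],
    [[0,0,0],[0,0,0],255],
    [[0,0,0],[0,0,0],255],
    [[0,0,0],[0,0,0],255]
  ]
}}

```text
clock: 14.8
position: [0.6335, -0.0567, -0.0243]
ee_rot: [0.0, 0.997, -0.082, 0.0]
contact_force: [-1.3, 0.9, 2.2]
width: 0.0093
```

>>> {"name": "arm_command", "arguments": {
  "steps": [
    [[0,0,0],[0,0,15],255],
    [[0,0,0],[0,0,40],255],
    [[0,0,0],[0,0,50],255],
    [[0,0,0],[-11,51,0],255],
    [[0,0,0.03],[-11,51,0],255],
    [[0,0,0],[-11,52,0],255],
    [[0,0,0],[-11,52,0],255],
    [[0,0,0],[-11,52,0],255],
    [[0,0,0],[-11,52,0],255],
    [[0,0,0],[-11,52,0],255],
    [[0,0,0],[-11,52,0],255],
    [[0,0,0],[-12,52,0],255],
    [[0,0,0],[0,0,0],255],
    [[0,0,0],[0,0,0],255]
  ]
}}

```text
clock: 16.55
position: [0.5331, 0.4089, 0.0808]
ee_rot: [0.001, 0.998, -0.067, 0.0]
contact_force: [0.2, -0.5, -1.5]
width: 0.0091
```

```bash
python3 look.py p4 side,200,90,110,90,7 top,90,140,130,100,6
```

```text
16.65 [0.5336 0.4079 0.0807] [ 4.000e-04  9.977e-01 -6.760e-02 -0.000e+00] [-0.1 -0.3 -0. ] 0.0093 [ 0.55  0.5   1.46 -0.    1.18  2.26]
[[134.29947436 192.13143645]] [[245.27083196 138.77811015]]
```

View pics/p4_side.png

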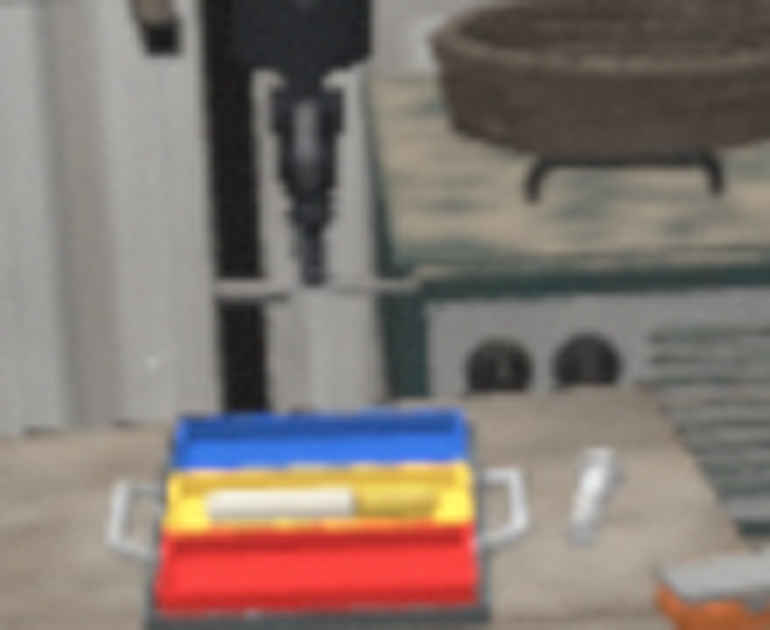

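View pics/p4_top.png

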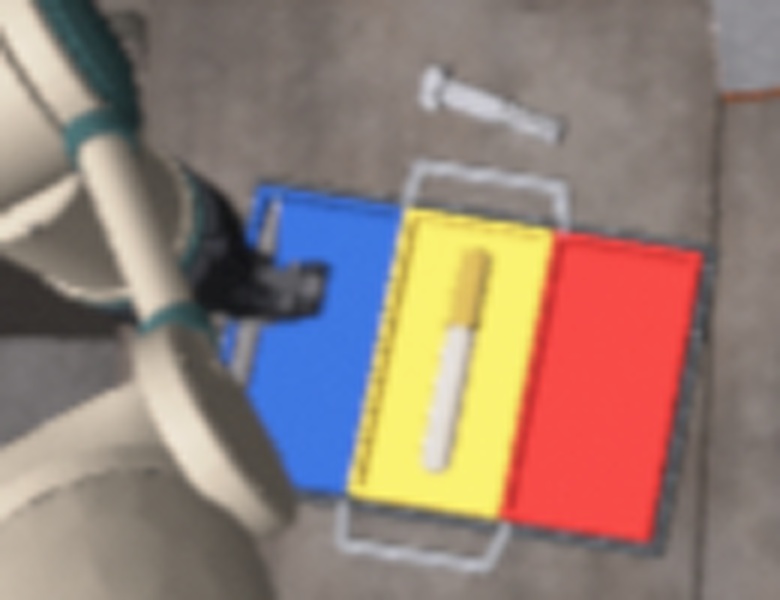

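>>> {"name": "arm_command", "arguments": {
  "steps": [
    [[0,0,0],[0,3,-30],255],
    [[0,0,0],[0,0,-35],255],
    [[0,0,0],[0,0,-20],255],
    [[0,0,0],[0,0,-10],255],
    [[0,0,0],[0,0,0],255],
    [[0,0,0],[0,0,0],255]
  ]
}}

```text
clock: 17.4
position: [0.5342, 0.4124, -0.0134]
ee_rot: [-0.0, 0.998, -0.067, 0.001]
contact_force: [0.5, -0.4, -0.8]
width: 0.0092
```

```bash
python3 look.py p5 side,200,90,110,90,7
```

```text
17.45 [ 0.5341  0.4125 -0.0133] [-5.000e-04  9.977e-01 -6.720e-02  8.000e-04] [-0.4 -0.4 -1.2] 0.0091 [ 0.55  0.59  1.56 -0.    0.99  2.26]
[[141.4065075  197.04646076]] [[246.31146739 161.06127508]]
```

View pics/p5_side.png

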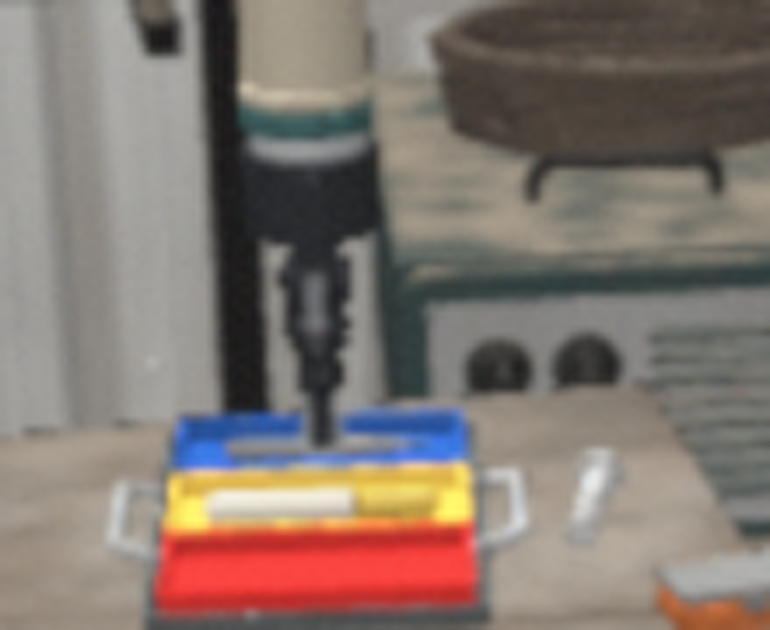

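The punch is over the blue bay floor (side crop 310,445). Lower the last few mm and release.

>>> {"name": "arm_command", "arguments": {
  "steps": [
    [[0,0,0],[0,0,-3],255],
    [[0,0,0],[0,0,-2],255],
    [[0,0,0],[0,0,0],255],
    [[0,0,0],[0,0,0],255]
  ]
}}

```text
clock: 17.95
position: [0.534, 0.4128, -0.0163]
ee_rot: [-0.001, 0.998, -0.067, 0.001]
contact_force: [-2.5, -2.6, 11.4]
width: 0.0093
```

>>> {"name": "arm_command", "arguments": {
  "steps": [
    [[0,0,0],[0,0,0],180],
    [[0,0,0],[0,0,0],180],
    [[0,0,0],[0,0,0],180],
    [[0,0,0],[0,0,15],180],
    [[0,0,0],[0,0,40],180],
    [[0,0,0],[0,0,55],180],
    [[0,0,0],[0,-60,0],180],
    [[0,0,0],[0,-60,0],180],
    [[0,0,0],[0,-60,0],180],
    [[0,0,0],[0,-60,0],180],
    [[0,0,0],[0,0,0],180]
  ]
}}

```text
clock: 19.32
position: [0.5334, 0.1685, 0.0916]
ee_rot: [0.001, 0.998, -0.07, 0.0]
contact_force: [0.3, 1.4, 0.1]
width: 0.0249
```

```bash
python3 look.py p6 side,200,90,110,90,7 top,110,160,120,90,6
python3 - <<'E'
from h import *
im=imaging.get_image('top')
for t in ['template','holder','red_bay','yellow_bay','blue_bay','marker']:
    z={'template':.009,'holder':.01,'marker':.013}.get(t,.018)
    for r in finder.cut_out('top',t)[:2]: print(t,round(r['score'],2),r['extent'],rect('top',r['pixels'],z))
cv2.imwrite('pics/hold_top.png',cv2.resize(im[170:245,320:400],None,fx=8,fy=8,interpolation=cv2.INTER_CUBIC))
E
```

```text
19.425 [0.5339 0.1721 0.0915] [-5.000e-04  9.977e-01 -6.800e-02  7.000e-04] [0.6 0.8 0.5] 0.0251 [0.19 0.34 1.71 0.   1.1  1.89]
[[208.72466886 192.8764249 ]] [[253.78363642 158.47172029]]
holder 0.78 [343.6, 179.8, 27.1, 59.6] {'c': array([ 509.6, -314.6]), 'mean': array([ 502.7, -314.2]), 'size': array([ 77.9, 183.5]), 'ang': 173.2, 'mid': array([ 509.7, -315. ]), 'len': 183.9}
red_bay 0.78 [176.1, 187.3, 28.8, 32.7] {'c': array([506.7, 241.3]), 'mean': array([507.2, 245.6]), 'size': array([ 84.7, 114.3]), 'ang': 170.3, 'mid': array([506.4, 245.7]), 'len': 114.2}
yellow_bay 0.8 [150.2, 177.9, 30.7, 47.1] {'c': array([518.2, 325.4]), 'mean': array([516.4, 327.9]), 'size': array([ 87.7, 150.4]), 'ang': 142.7, 'mid': array([519.9, 325.3]), 'len': 165.5}
blue_bay 0.9 [123.4, 174.3, 34.2, 47.9] {'c': array([532.9, 407.9]), 'mean': array([531.2, 406.8]), 'size': array([ 87.8, 168. ]), 'ang': 173.6, 'mid': array([532.7, 406.6]), 'len': 168.1}
marker 0.64 [149.7, 176.6, 33.9, 46.2] {'c': array([519. , 325.7]), 'mean': array([520.1, 329.9]), 'size': array([ 87. , 157.6]), 'ang': 151.3, 'mid': array([519.5, 330.2]), 'len': 171.6}
```

View pics/p6_side.png

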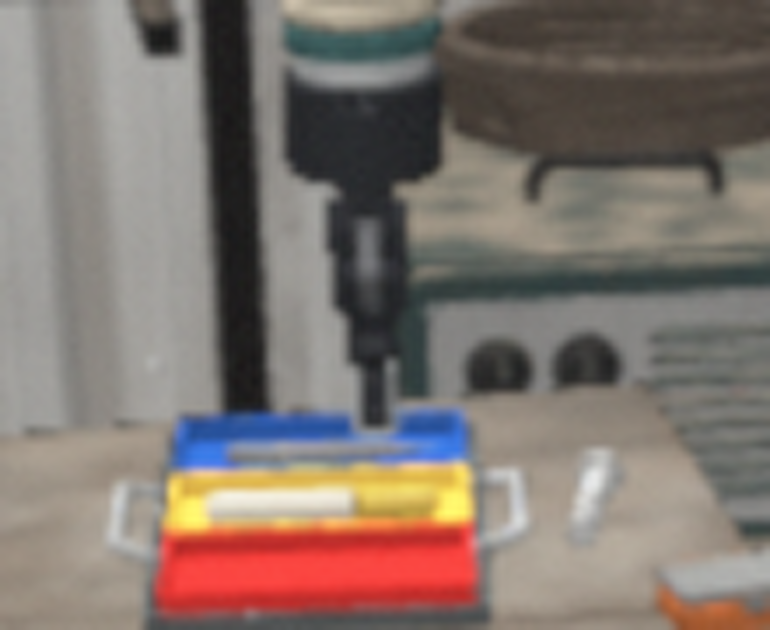

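View pics/p6_top.png

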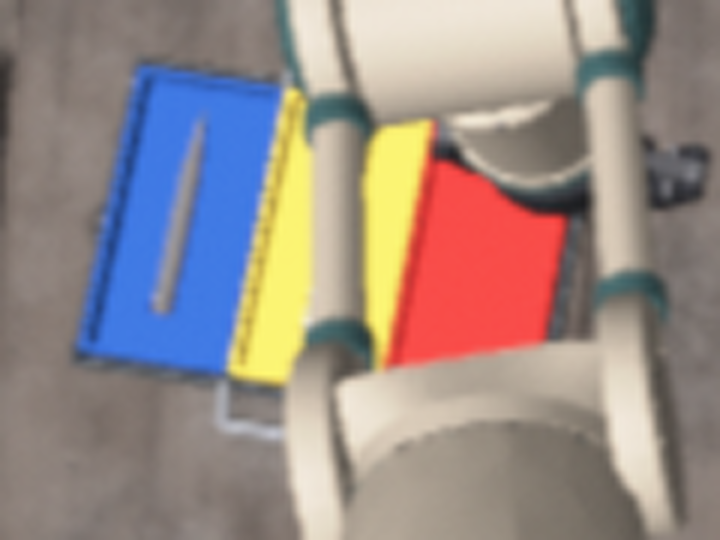

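View pics/hold_top.png

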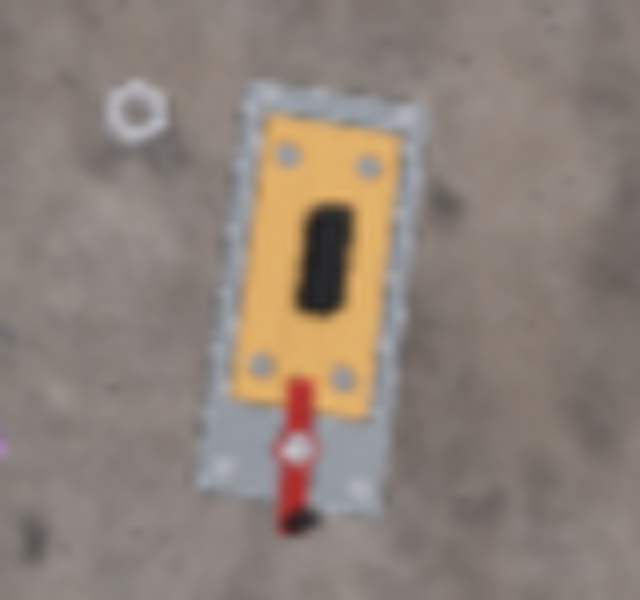

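The punch lies in the blue bay, point at top crop (203,118) and tail at (160,308). In the holder crop the pivot is at (296,448), the pin top at about (300,520), the plate corners average (318,267), and the tab nose is over the plate. I'll convert these to positions.

```bash
python3 - <<'E'
from h import *
f=lambda u,v:(320+(u+.5)/8-.5,170+(v+.5)/8-.5)
P=lambda u,v,z:(ray('top',[f(u,v)],z)[0,:2]*1000).round(1)
print('pivot',P(296,448,.0175)); print('pintop',P(303,519,.0425))
c=[P(*q,.009) for q in [(267,117),(403,135),(372,418),(232,398)]]; print('corners',c,np.mean(c,0))
h=[P(*q,.010) for q in [(249,85),(428,105),(380,513),(198,487)]]; print('holder',h,np.mean(h,0))
print('block',P(327,258,.034))
a=np.radians(-8); R=np.array([[np.cos(a),-np.sin(a)],[np.sin(a),np.cos(a)]]); o=np.mean(c,0)
for q in [(-78,0),(-109,0),(-78,-31)]: print(q,o+R@q)
E
```

```text
pivot [ 448.6 -304.6]
pintop [ 417.6 -301. ]
corners [array([ 587.9, -297.3]), array([ 581.4, -354. ]), array([ 462.5, -338. ]), array([ 469.6, -280.6])] [ 525.35  -317.475]
holder [array([ 601.3, -289.9]), array([ 594.2, -364.5]), array([ 423.4, -340.1]), array([ 432.6, -265.9])] [ 512.875 -315.1  ]
block [ 524.6 -315. ]
(-78, 0) [ 448.10909064 -306.61949813]
(-109, 0) [ 417.41078051 -302.305132  ]
(-78, -31) [ 443.79472451 -337.31780826]
```

>>> {"name": "arm_command", "arguments": {
  "steps": [
    [[0,0,0],[0,-52,0],150],
    [[0,0,0],[0,-52,0],135],
    [[0,0,0],[-16,-52,0],135],
    [[0,0,0.157],[-16,-52,0],135],
    [[0,0,0.157],[-16,-52,0],135],
    [[0,0,0.157],[-17,-52,0],135],
    [[0,0,0.157],[-17,-52,0],135],
    [[0,0,0.157],[-17,-52,0],135],
    [[0,0,0],[-17,-53,0],135],
    [[0,0,0],[0,0,0],135],
    [[0,0,0],[0,0,0],135]
  ]
}}

```text
clock: 21.15
position: [0.4173, -0.2959, 0.0903]
ee_rot: [-0.001, 0.948, 0.32, 0.0]
contact_force: [0.5, -0.3, 0.1]
width: 0.0402
```

```bash
python3 look.py t1 side,195,190,120,90,6 top,310,160,110,90,7
```

```text
21.25 [ 0.4176 -0.2952  0.0904] [-5.000e-04  9.473e-01  3.204e-01 -0.000e+00] [-0.3 -0.5 -0. ] 0.0402 [-0.75  0.27  1.81  0.    1.06  0.17]
[[359.12151238 233.11423937]] [[233.96636081 229.77827158]]
```

View pics/t1_side.png

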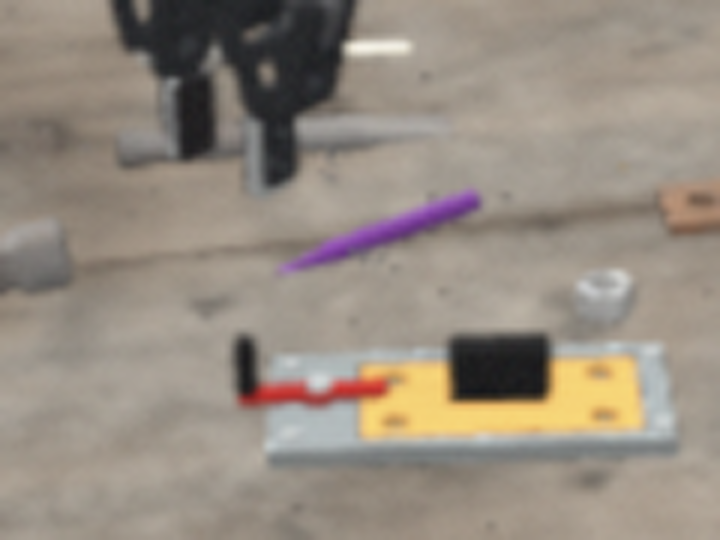

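View pics/t1_top.png

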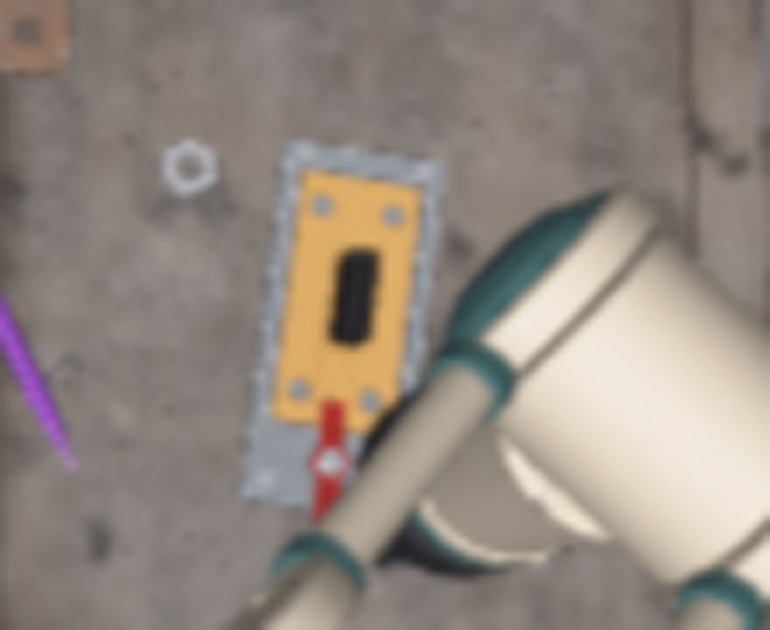

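>>> {"name": "arm_command", "arguments": {
  "steps": [
    [[0,0,0],[0,-4,-30],135],
    [[0,0,0],[0,0,-25],135],
    [[0,0,0],[0,0,0],135],
    [[0,0,0],[0,0,0],135]
  ]
}}

```text
clock: 21.75
position: [0.4182, -0.3003, 0.0363]
ee_rot: [0.001, 0.947, 0.32, 0.0]
contact_force: [-0.1, -0.6, 0.6]
width: 0.04
```

```bash
python3 look.py t2 side,195,190,120,90,6 top,310,160,110,90,7
```

```text
21.85 [ 0.4183 -0.301   0.0367] [1.100e-03 9.474e-01 3.201e-01 6.000e-04] [ 0.7 -0.4 -0.1] 0.0402 [-0.76  0.34  1.87  0.    0.93  0.16]
[[357.00208232 234.34343953]] [[235.60510268 248.9913403 ]]
```

View pics/t2_side.png

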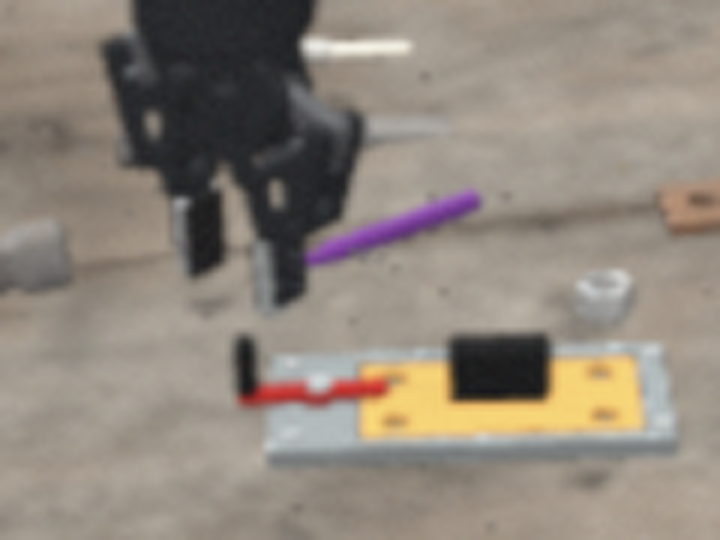

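View pics/t2_top.png

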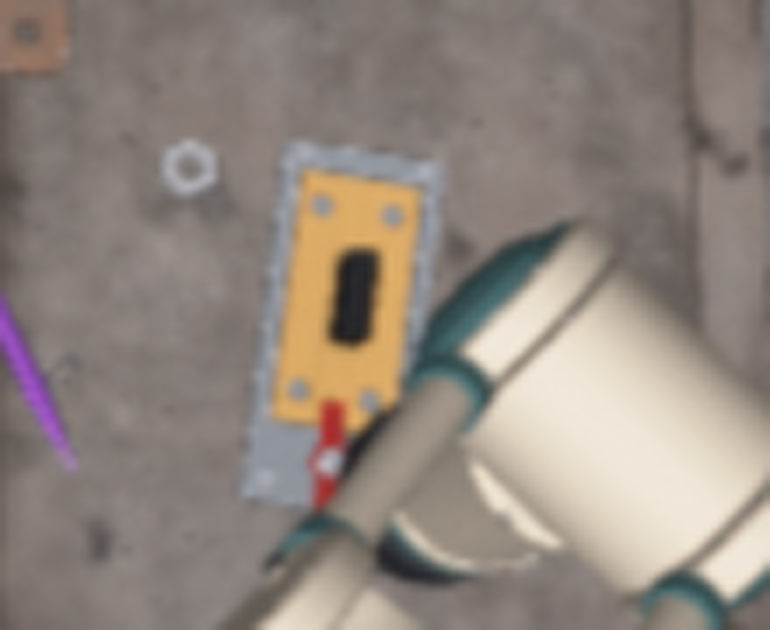

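The jaw midpoint at side crop (241,292) is in line above the pin at (246,337 to 400). Lower so the jaws straddle the pin.

>>> {"name": "arm_command", "arguments": {
  "steps": [
    [[0,0,0],[0,0,-15],135],
    [[0,0,0],[0,0,-10],135],
    [[0,0,0],[0,0,-10],135],
    [[0,0,0],[0,0,-6],135],
    [[0,0,0],[0,0,0],135],
    [[0,0,0],[0,0,0],135]
  ]
}}

```text
clock: 22.6
position: [0.4175, -0.3009, -0.0054]
ee_rot: [0.0, 0.948, 0.32, 0.0]
contact_force: [-0.0, -0.2, -0.1]
width: 0.0403
```

```bash
python3 look.py t3 side,195,190,120,90,6
```

```text
22.65 [ 0.4176 -0.301  -0.0052] [4.000e-04 9.475e-01 3.197e-01 2.000e-04] [ 0.3  0.2 -0.2] 0.0398 [-0.76  0.39  1.92 -0.    0.83  0.16]
[[354.09219541 235.60759781]] [[236.16477745 262.72252365]]
```

View pics/t3_side.png

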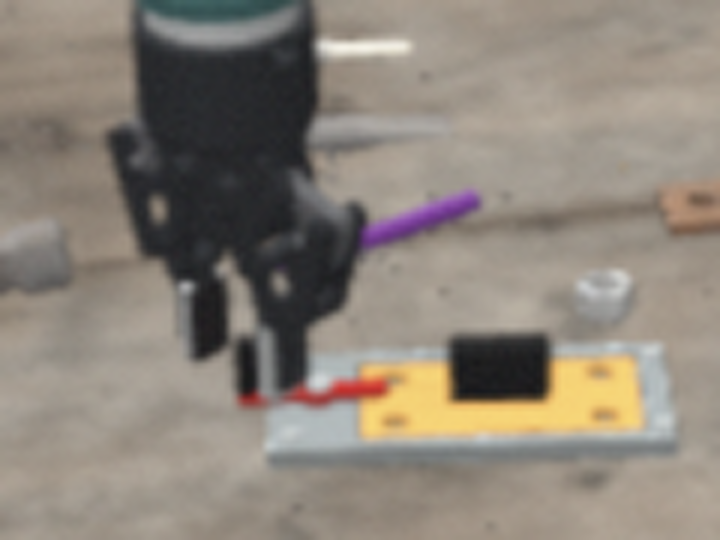

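>>> {"name": "arm_command", "arguments": {
  "steps": [
    [[0,0,0],[1.5,-6.5,0],135],
    [[0,0,0],[1.5,-6.5,0],135],
    [[0,0,0],[2,-5.5,0],135],
    [[0,0,0],[2,-5.5,0],135],
    [[0,0,0],[4,-6,0],135],
    [[0,0,0],[4,-6,0],135],
    [[0,0,0],[3.5,-3,0],135],
    [[0,0,0],[3.5,-3,0],135],
    [[0,0,0],[4,-2,0],135],
    [[0,0,0],[4,-2,0],135],
    [[0,0,0],[4,-1.5,0],135],
    [[0,0,0],[4,-1,0],135],
    [[0,0,0],[0,0,0],135],
    [[0,0,0],[0,0,0],135]
  ]
}}

```text
clock: 24.4
position: [0.4556, -0.3488, -0.0055]
ee_rot: [-0.0, 0.948, 0.32, 0.0]
contact_force: [0.0, 2.2, 0.6]
width: 0.0401
```

```bash
python3 look.py t4 side,195,190,120,90,6 top,310,160,110,90,7
```

```text
24.5 [ 0.4556 -0.3489 -0.0055] [-1.000e-04  9.476e-01  3.195e-01  3.000e-04] [-0.   2.5  0.3] 0.0401 [-0.78  0.46  1.79  0.    0.89  0.14]
[[368.27743255 224.43868461]] [[253.1374675  271.57645998]]
```

View pics/t4_side.png

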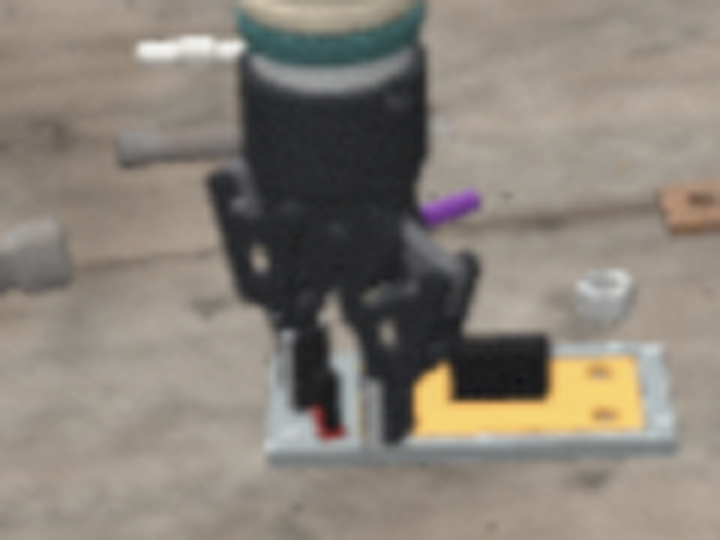

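View pics/t4_top.png

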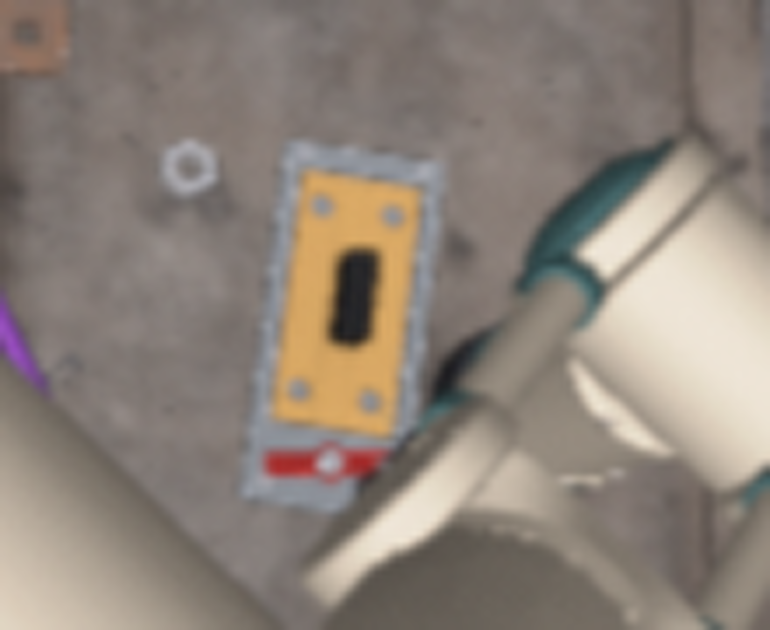

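The tab is turned aside. In the top crop its nose is at (268,463), square to the holder and clear of the plate edge at row 430, about 1.6 to 1.7 rad. Back off, lift, and go above the grip block.

>>> {"name": "arm_command", "arguments": {
  "steps": [
    [[0,0,0],[-2,3,0],135],
    [[0,0,0],[0,0,20],135],
    [[0,0,0],[0,0,40],135],
    [[0,0,0],[0,0,30],135],
    [[0,0,-0.158],[14,6,0],130],
    [[0,0,-0.158],[14,6,0],130],
    [[0,0,-0.157],[14,6,0],130],
    [[0,0,-0.157],[14,6,0],130],
    [[0,0,-0.157],[15,7,0],130],
    [[0,0,0],[0,0,0],130],
    [[0,0,0],[0,0,0],130]
  ]
}}

```text
clock: 25.88
position: [0.5238, -0.3156, 0.0845]
ee_rot: [0.0, 0.998, -0.067, -0.0]
contact_force: [-0.3, 0.3, -0.6]
width: 0.042
```

```bash
python3 look.py t5 side,205,180,120,90,6 top,310,160,110,90,7
```

```text
25.975 [ 0.5237 -0.3156  0.0845] [ 2.000e-04  9.977e-01 -6.760e-02 -2.000e-04] [-0.1  0.9 -0.1] 0.0415 [-0.66  0.41  1.6  -0.    1.13  1.05]
[[364.4615755  199.53616916]] [[276.67748829 231.44335452]]
```

View pics/t5_side.png

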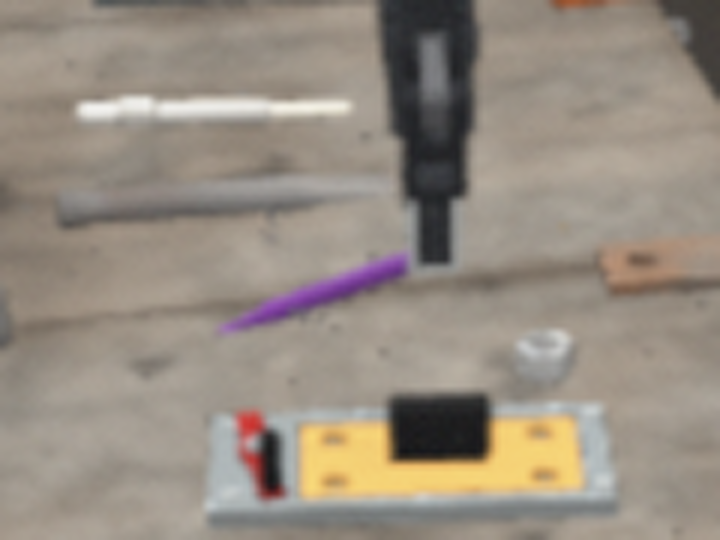

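View pics/t5_top.png

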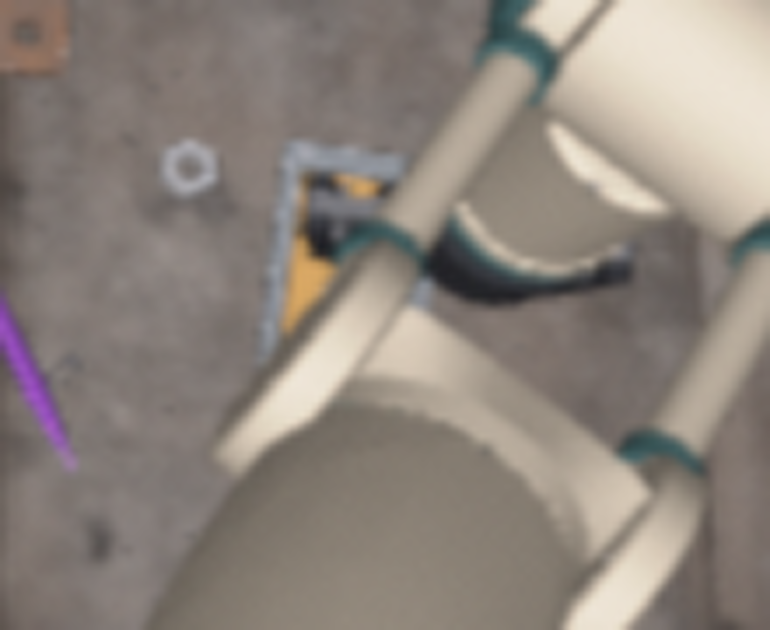

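>>> {"name": "arm_command", "arguments": {
  "steps": [
    [[0,0,0],[2,0,-30],130],
    [[0,0,0],[0,0,-30],130],
    [[0,0,0],[0,0,-14],130],
    [[0,0,0],[0,0,0],130],
    [[0,0,0],[0,0,0],130]
  ]
}}

```text
clock: 26.6
position: [0.527, -0.3159, 0.0116]
ee_rot: [0.001, 0.998, -0.068, 0.001]
contact_force: [0.1, 0.1, 0.3]
width: 0.0417
```

```bash
python3 look.py t6 side,225,190,100,75,8
```

```text
26.65 [ 0.5271 -0.316   0.0118] [ 7.000e-04  9.977e-01 -6.800e-02  1.000e-03] [ 0.4 -0.6 -0.1] 0.0417 [-0.65  0.49  1.68 -0.    0.97  1.05]
[[359.10247215 202.13165316]] [[278.48397579 255.70172469]]
```

View pics/t6_side.png

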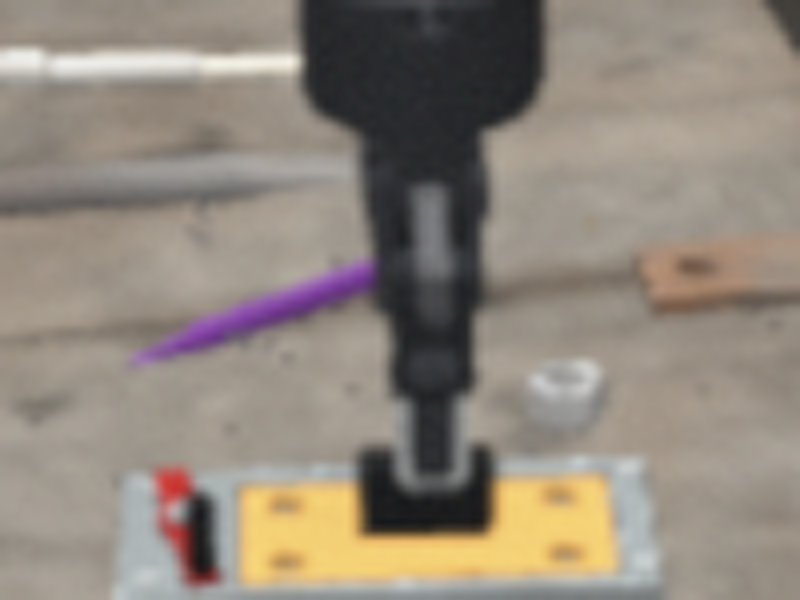

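>>> {"name": "arm_command", "arguments": {
  "steps": [
    [[0,0,0],[0,0,-7],130],
    [[0,0,0],[0,0,-6],130],
    [[0,0,0],[0,0,0],130],
    [[0,0,0],[0,0,0],130]
  ]
}}

```text
clock: 27.15
position: [0.5264, -0.3151, -0.0026]
ee_rot: [0.0, 0.998, -0.068, -0.0]
contact_force: [1.5, -0.1, -0.2]
width: 0.0419
```

```bash
python3 look.py t7 side,225,190,100,75,8
```

```text
27.2 [ 0.5264 -0.3152 -0.0024] [ 1.000e-04  9.977e-01 -6.800e-02  0.000e+00] [ 0.1 -0.   0.3] 0.042 [-0.65  0.5   1.69 -0.    0.94  1.05]
[[357.90209436 203.02078227]] [[278.23537169 260.18957325]]
```

View pics/t7_side.png

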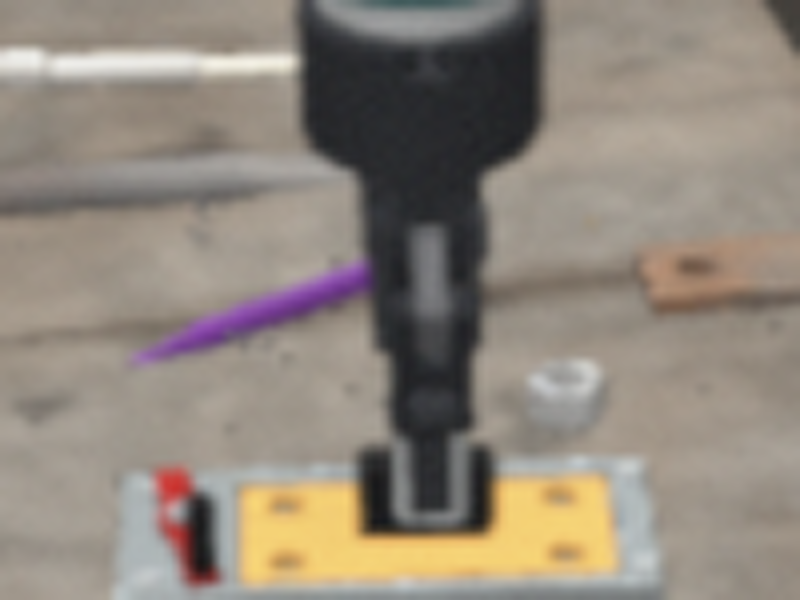

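>>> {"name": "arm_command", "arguments": {
  "steps": [
    [[0,0,0],[0,0,-2],130],
    [[0,0,0],[0,0,0],130],
    [[0,0,0],[0,0,0],255],
    [[0,0,0],[0,0,0],255],
    [[0,0,0],[0,0,0],255],
    [[0,0,0],[0,0,0],255]
  ],
  "newtons": 70
}}

```text
clock: 27.95
position: [0.5264, -0.3152, -0.0041]
ee_rot: [0.0, 0.998, -0.068, 0.0]
contact_force: [-1.1, 0.5, 3.4]
width: 0.0138
```

>>> {"name": "arm_command", "arguments": {
  "steps": [
    [[0,0,0],[0,0,5],255],
    [[0,0,0],[0,0,8],255],
    [[0,0,0],[0,0,20],255],
    [[0,0,0],[0,0,40],255],
    [[0,0,0],[0,0,30],255],
    [[0,0,0],[0,0,0],255],
    [[0,0,0],[0,0,0],255]
  ]
}}

```text
clock: 28.82
position: [0.5254, -0.3146, 0.0973]
ee_rot: [-0.001, 0.998, -0.068, -0.001]
contact_force: [-0.5, -0.2, -3.3]
width: 0.0142
```

```bash
python3 look.py t8 side,205,180,120,90,6 top,310,160,110,90,7
```

```text
28.925 [ 0.5251 -0.3143  0.0966] [-0.001   0.9977 -0.0681 -0.0016] [ 1.2 -0.1 -2.4] 0.0136 [-0.65  0.41  1.58 -0.    1.16  1.05]
[[365.00412272 198.42133052]] [[277.08084935 226.98698235]]
```

View pics/t8_side.png

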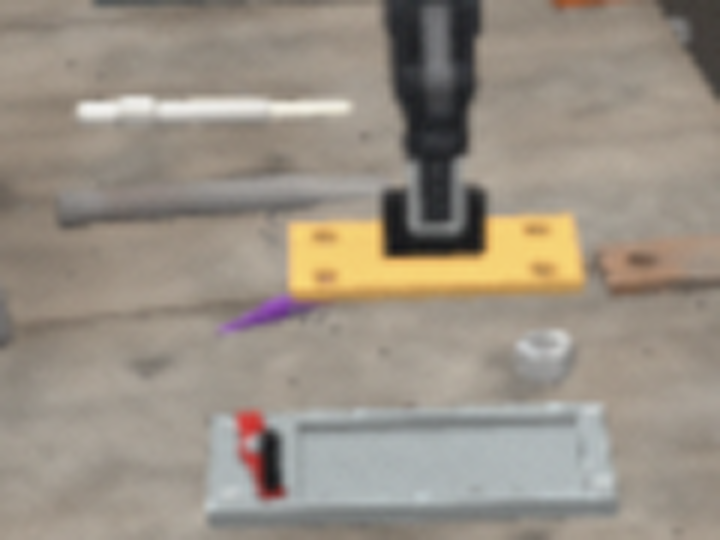

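View pics/t8_top.png

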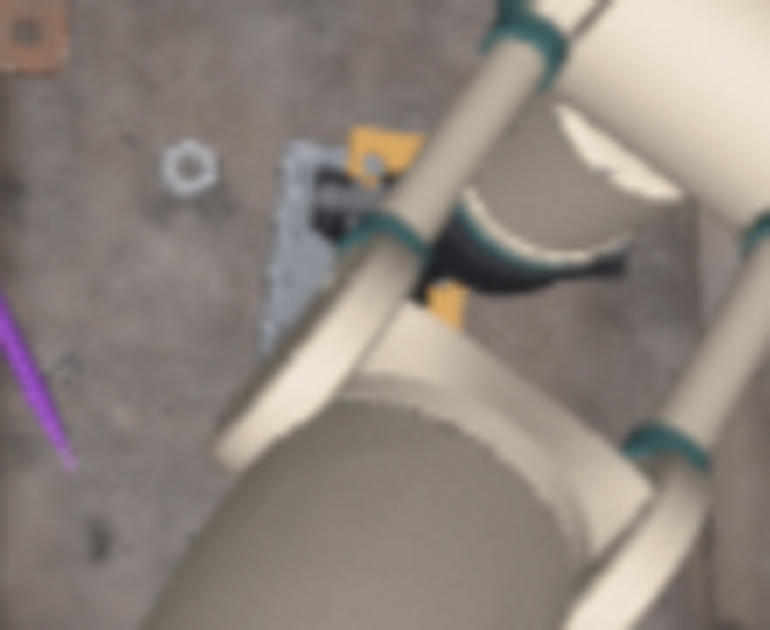

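The template is lifted level, and the tab (side crop 262,455) stays aside. Carry it to the red bay.

>>> {"name": "arm_command", "arguments": {
  "steps": [
    [[0,0,0],[0,40,0],255],
    [[0,0,0],[0,51,0],255],
    [[0,0,0],[0,52,0],255],
    [[0,0,0],[0,52,0],255],
    [[0,0,0],[-2,52,0],255],
    [[0,0,0],[-2,52,0],255],
    [[0,0,0],[-3,52,0],255],
    [[0,0,0],[-3,52,0],255],
    [[0,0,0],[-3,52,0],255],
    [[0,0,0],[0,52,0],255],
    [[0,0,0],[0,50,0],255],
    [[0,0,0],[0,0,0],255],
    [[0,0,0],[0,0,0],255]
  ]
}}

```text
clock: 30.55
position: [0.5123, 0.2412, 0.0972]
ee_rot: [0.001, 0.998, -0.068, -0.001]
contact_force: [1.6, -0.5, -3.1]
width: 0.0141
```

```bash
python3 look.py r1 side,200,90,110,90,7 top,110,150,120,90,6
```

```text
30.65 [0.5129 0.2405 0.0978] [ 7.000e-04  9.976e-01 -6.860e-02 -8.000e-04] [ 0.2 -1.3 -1.9] 0.0139 [ 0.32  0.34  1.68 -0.    1.12  2.02]
[[186.14327259 198.76072816]] [[245.09162538 150.25095832]]
```

View pics/r1_side.png

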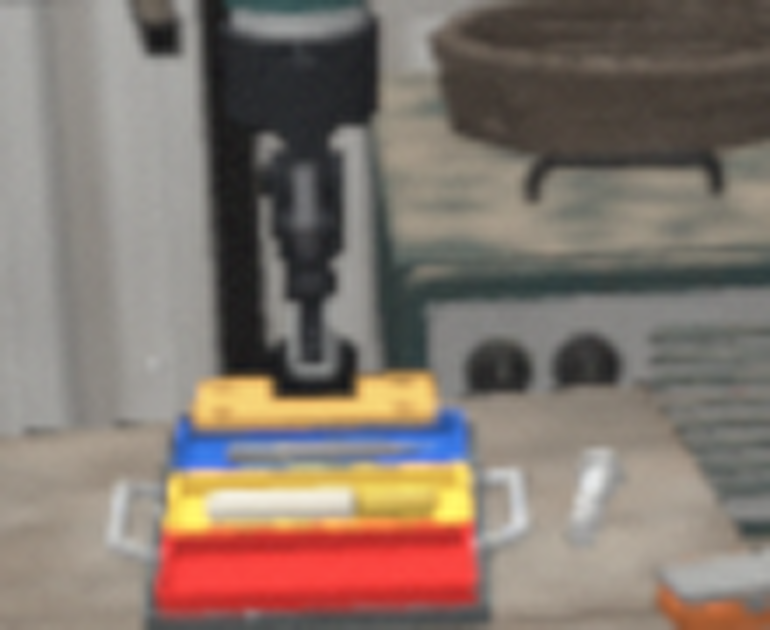

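View pics/r1_top.png

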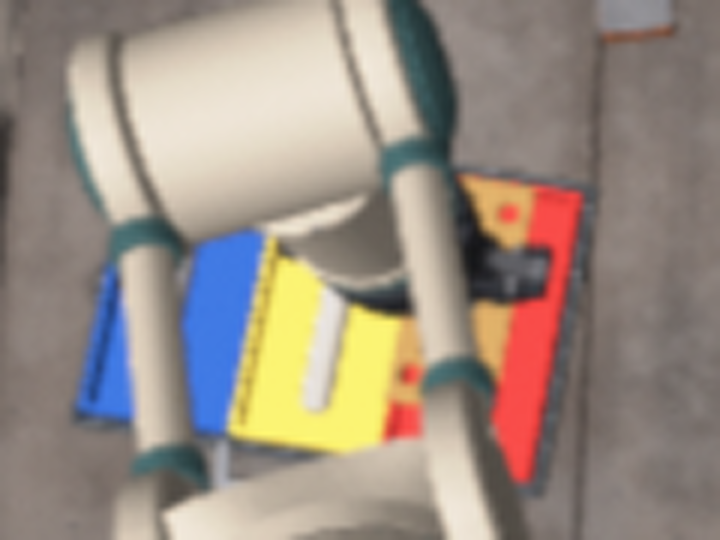

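```bash
python3 - <<'E'
from h import *
P=ray('top',[(110+388/6,150+405/6),(110+541/6,150+190/6)],.111)[:,:2]*1000
print(P, P[0]-[-55.7,35.8], P[1]-[55.7,-35.8])
E
```

```text
[[452.21822694 269.86211332]
 [565.03679942 197.46852456]] [507.91822694 234.06211332] [509.33679942 233.26852456]
```

>>> {"name": "arm_command", "arguments": {
  "steps": [
    [[0,0,0],[0,4,-30],255],
    [[0,0,0],[0,0,-30],255],
    [[0,0,0],[0,0,-13],255],
    [[0,0,0],[0,0,0],255],
    [[0,0,0],[0,0,0],255]
  ]
}}

```text
clock: 31.28
position: [0.5144, 0.2458, 0.0266]
ee_rot: [-0.0, 0.998, -0.068, 0.001]
contact_force: [0.9, -0.4, -2.3]
width: 0.0137
```

```bash
python3 look.py r2 side,200,110,110,80,7 top,120,160,100,80,7
```

```text
31.375 [0.5144 0.246  0.0268] [-4.000e-04  9.977e-01 -6.820e-02  1.200e-03] [ 0.1 -0.2 -1.8] 0.014 [ 0.32  0.42  1.77 -0.    0.96  2.03]
[[188.37100284 201.89060232]] [[246.19802334 168.22448673]]
```

View pics/r2_side.png

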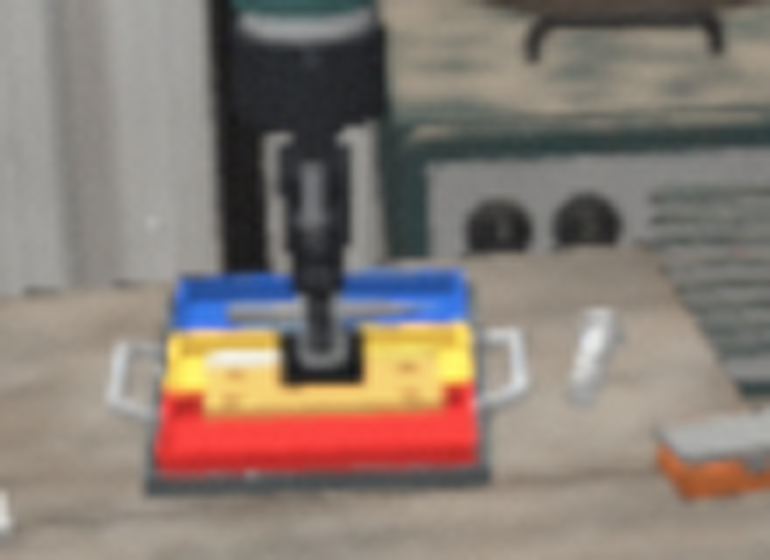

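View pics/r2_top.png

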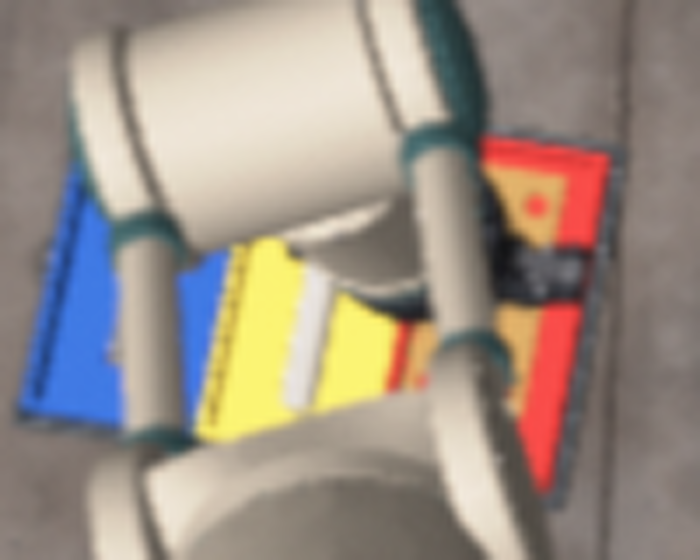

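```bash
python3 - <<'E'
from h import *
f=lambda u,v:(120+(u+.5)/7-.5,160+(v+.5)/7-.5)
P=ray('top',[f(567,178)],.040)[0,:2]*1000; print(P,P-[55.7,-35.8])
Q=ray('top',[f(612,153),f(549,490)],.018)[:,:2]*1000; print(Q, Q[0]-[80*.991-41*.134,-80*.134-41*.991])
# edge points at row 345: plate left, bay wall
print(ray('top',[f(411,345),f(537,345)],.040)*1000)
E
```

```text
[568.81817579 206.6649506 ] [513.11817579 242.4649506 ]
[[585.75214309 189.26913345]
 [425.2898402  211.63846681]] [511.96614309 240.62013345]
[[488.89874356 274.94151133  40.        ]
 [490.04688295 216.89195026  40.        ]]
```

>>> {"name": "arm_command", "arguments": {
  "steps": [
    [[0,0,0],[-2,-2,-8],255],
    [[0,0,0],[0,0,-8],255],
    [[0,0,0],[0,0,-7],255],
    [[0,0,0],[0,0,-3],255],
    [[0,0,0],[0,0,0],255],
    [[0,0,0],[0,0,0],255]
  ]
}}

```text
clock: 32.12
position: [0.5109, 0.2437, 0.0008]
ee_rot: [0.0, 0.998, -0.068, -0.0]
contact_force: [-3.3, -1.6, 10.4]
width: 0.014
```

```bash
python3 look.py r3 side,215,120,80,64,10
```

```text
32.175 [0.5109 0.2437 0.0008] [ 2.000e-04  9.977e-01 -6.790e-02 -2.000e-04] [-3.8 -3.  10. ] 0.0135 [ 0.32  0.44  1.8  -0.    0.9   2.03]
[[190.36428583 204.184595  ]] [[245.62458722 175.17768847]]
```

View pics/r3_side.png

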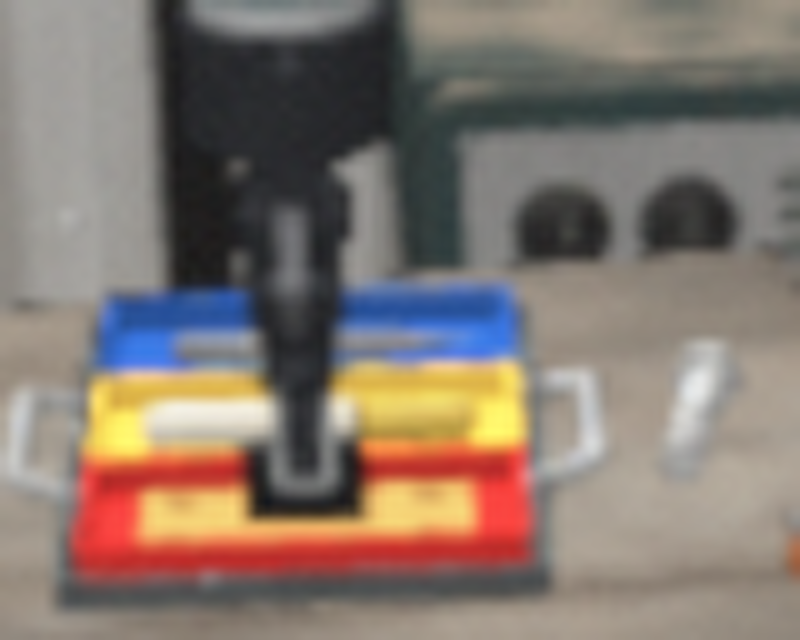

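The plate is inside the red bay (side crop 305,510), with contact on the floor at about 10 N. Release it, retreat straight up, then clear the arm out of view.

>>> {"name": "arm_command", "arguments": {
  "steps": [
    [[0,0,0],[0,0,0],160],
    [[0,0,0],[0,0,0],160],
    [[0,0,0],[0,0,0],160],
    [[0,0,0],[0,0,0],160],
    [[0,0,0],[0,0,10],160],
    [[0,0,0],[0,0,30],160],
    [[0,0,0],[0,0,50],160],
    [[0,0,0],[0,0,50],160],
    [[0,0,0],[0,-55,10],160],
    [[0,0,0],[0,-55,0],160],
    [[0,0,0],[0,-55,0],160],
    [[0,0,0],[0,-55,0],160],
    [[0,0,0],[0,-55,0],160],
    [[0,0,0],[0,-55,0],160],
    [[0,0,0],[0,0,0],160],
    [[0,0,0],[0,0,0],160]
  ]
}}

```text
clock: 34.17
position: [0.5112, -0.0859, 0.1499]
ee_rot: [-0.0, 0.998, -0.069, 0.0]
contact_force: [-0.3, 0.1, 0.1]
width: 0.032
```

```bash
python3 look.py e1 side,120,120,260,160,3 top,110,140,300,160,2.6
python3 - <<'E'
from h import *
im=imaging.get_image('top'); cv2.imwrite('pics/e2_top.png',cv2.resize(im[160:240,115:215],None,fx=7,fy=7,interpolation=cv2.INTER_CUBIC))
im=imaging.get_image('side'); cv2.imwrite('pics/e2_side.png',cv2.resize(im[140:185,210:290],None,fx=9,fy=9,interpolation=cv2.INTER_CUBIC))
E
```

```text
34.275 [ 0.5112 -0.085   0.1498] [-2.000e-04  9.977e-01 -6.740e-02  0.000e+00] [-0.3 -0.7  0.2] 0.0319 [-0.3   0.23  1.71  0.    1.21  1.41]
[[292.40332871 198.53784667]] [[257.63022896 172.71091533]]
```

View pics/e1_side.png

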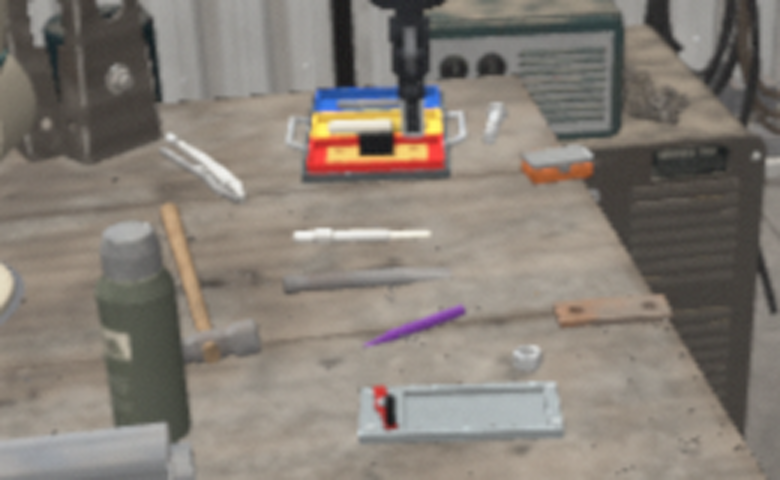

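View pics/e2_top.png

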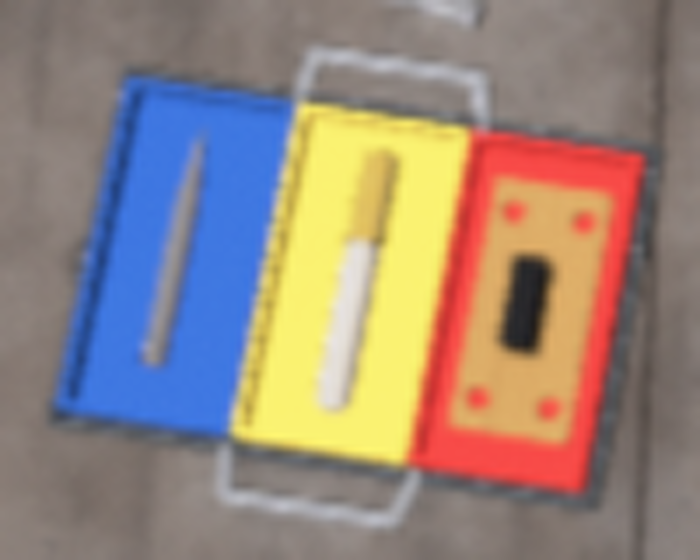

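View pics/e2_side.png

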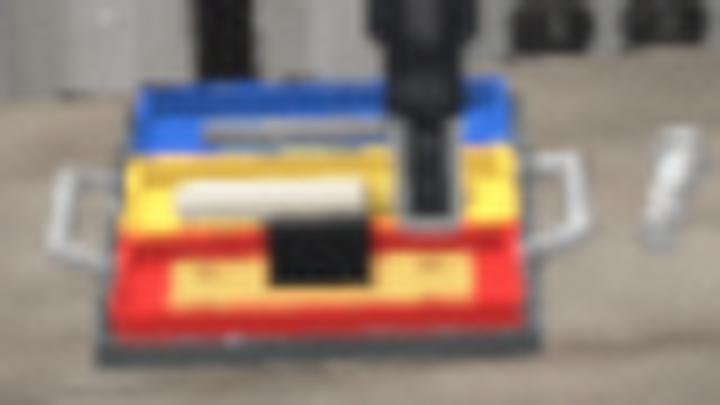

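The punch, marker and template each lie flat and lengthwise in their bays (top crop 175,250 / 357,280 / 530,310). One last check that the bystanders did not move, then hand in.

```bash
python3 - <<'E'
from h import *
a=cv2.imread('pics/side0.png').astype(int); b=imaging.get_image('side').astype(int)
for n,(l,t,w,h) in dict(soapstone=(212,192,52,12),chisel=(210,202,60,18),purple=(240,218,38,20),nut=(285,232,20,16)).items():
    d=np.abs(a-b).max(2)[t:t+h,l:l+w]; print(n,round(d.mean(),1),d.max())
manip.sign_off(); print(telemetry.get_state()['clock'])
E
```

```text
soapstone 1.5 5
chisel 1.7 6
purple 1.8 6
nut 3.1 122
the job is handed in; nothing more can be done
the job is handed in; nothing more can be done
```

The kit is packed and handed in at about 34 s of the 112 s allowed. The paint marker went into the yellow bay and the centre punch into the blue bay. I then turned the red tab fully aside, lifted the template and laid it in the red bay.

**Last checks:**
- Top and side pictures show all three parts lying flat and lengthwise inside their bays, with the gripper well clear of everything.
- The soapstone, chisel and purple look-alike show no change from the first side picture. A patch around the loose nut did change. I put that down to the template corner that used to fall in that patch, and the nut itself looks where it was.
- Before I lifted the template, the tab looked to be at roughly 1.6–1.7 rad, judged by eye from the top picture.

**What disagreed:** The reported tool height was about 24 mm lower than the real fingertips, so the first attempt on the marker closed on air above it without touching it. After that I set heights from the side pictures and the force readings. The highest contact I saw was about 11 N, setting the punch down.

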